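# Restock the tray behind the cabinet's front panel

### The arm

A 6-joint arm with a two-finger parallel gripper is mounted at the origin on the work surface. World frame = base frame: x ahead of the robot, y to its left, z up, the work surface at z = 0. Lengths are in m, angles in degrees, forces in N, time in s.
With the tool pointing down it reaches from about 0.35 to 0.875 m from the base axis. Payload 4.2 kg.
Tool frame: the origin (TCP) lies at the very end of the fingers, on their centre line; the grasp point (between the pads) lies 19 mm behind it (tcp_to_grasp is the z of the grasp point in the tool frame, in m); z points along the fingers, y is the direction in which the jaws open and shut (so a half turn about z gives the same grasp; the last joint's range is limited). The gripper opens to 87 mm and grips with 3 to 60 N. Pads are 19 mm wide; open, the fingers measure 117 mm over their backs; the gripper's body (75 mm by 190 mm) begins 51 mm behind the grasp point.
Start: joints at [-57.662, 22.042, 0.453, 0, -68.411, -14.817], TCP at [0.188, -0.596, 0.223] pointing down, gripper open.
Joint ranges: [-179.83, 179.83], [-69.29, 118.12], [-61.27, 80.66], [-181.25, 117.63], [-171.15, -9.14], [-177.46, 177.46]. Speed limits (degrees/s): [159.86, 159.86, 180, 180, 180, 180].

### API

Orientations are given as a 3x3 rotation matrix whose columns are the frame's x, y, z axes.
In Python, from station import sense, capture, camera_params, finish_job, tcp_to_grasp gives the robot as it stands.
- The arm moves only by the shell command python3 -m inch 'ROWS'. ROWS is JSON, a list of rows, each an object of numbers: "jaw": the closure in counts, from 0 (fully open) to 255 (shut); "x", "y", "z": the shift along the world's x, y, z normalised to -1 to 1, where 1 is 0.06 m; "ax", "ay", "az": the turn, a rotation vector about the world's x, y, z normalised to -1 to 1, where 1 is 10 degrees. A call has 1 to 12 rows; each row shifts and turns the pose as measured when the row begins; what a row does not reach is not made up. A row lasts 1/8 s, in which the tool goes at most 62.5 mm and 10.7 degrees, less where a joint would pass 70% of its speed; a pose out of reach is approached as far as the arm can. A call with a number of a shift or a turn outside -1 to 1 is refused whole. A call with a gripper value outside its range is refused whole. The fingers move at their own pace and stop on an object; the grip force is fixed at half the most. Time passes only in rows, so rows that do not move let the fingers close. It gives the time, the measured TCP pose, the force and the opening at its end, in the units of the state.
- sense(): the state, without advancing time (a new reading comes with each control period).
- capture(name): name is "scene" or "top" or "wrist"; returns the picture (384x512x3 uint8, red, green, blue); there is no depth.
- camera_params(name): a dict with "vfov" (degrees; the focal length in pixels is half the picture's height over the tangent of half this angle, whatever the lens; pixels are square), "cx", "cy" (the principal point, pixels), "R" (3x3) and "t" (3): a world point X has camera coordinates R X + t. Camera axes: x right, y down, z forward; pixel columns grow to the right and rows downward; lengths in m; the calibration is good to about 2 mm. A picture is of the moment at which its call begins: read the wrist's pose just before it. camera_params takes no time and is no camera call; for the wrist camera it gives the pose at the moment of the call.
- finish_job(): hands the job in, once; it reports no verdict.
The state is a dict: "time_s": time; "joints": joint angles; "joint_velocities": joint speeds; "effort": joint torques, N m; "tcp_pos": TCP position; "ee_rot": TCP orientation; "wrist_force": force on the tool from outside, world axes, zero at the start; "moment": the same for the moment, N m; "gripper_width": opening from 0.0 (shut) to 1.0 (fully open).
Only numpy, scipy, OpenCV 4.12 (cv2) and the standard library are available. Lean on these libraries where they do the work, as an engineer would, in place of code of your own. Each camera call takes 0.05 s, during which the arm holds its last target.

### The job

Lift the white front panel out of the clips of the blue parts cabinet and lean it against the cardboard carton, standing on the bench at a clear slant and steady by itself. Then stand the steel pipe coupling upright in the tray's empty pocket, and slide the loaded tray into the cabinet's bottom bay, pull handle outwards, until it is fully home. Leave the panel leaning there and do not disturb the other things on the bench.

Things in the scene. Friction and masses are not known exactly. Their poses are not given: they have to be found in the camera images.
- cabinet: Blue steel parts cabinet, fixed, 150 deep (x) x 196 wide (y) x 150 high. Origin: bottom middle of its front face; x points into it. Bottom bay, open to the front, no floor (tray slides on the bench): 134 wide, 80 high, 143 deep, centred; the front above is closed. At each lower front corner an L-clip 40 high, 18.5 out from the face, groove 14.5 deep for the panel, 160 free between the clips.
- panel: Plain white flat panel, 10 thick (x) x 180 wide (y) x 200 high (z), 0.35 kg. Origin: its centre. It starts upright on the bench in the clips, flat on the cabinet's front, covering the bay; its top edge is 50 above the cabinet's top. It comes out straight upwards (over 40).
- carton: Closed heavy cardboard carton, fixed, 200 (x) x 150 (y) x 120 high. Origin: centre of its underside, on the bench. It is the support to lean the panel against. Its +y face is the free one, looking along the bench towards the tray.
- tray: Steel parts tray, 140 long (x) x 120 wide (y), walls 25 high and 4 thick, floor 4 thick, 2 x 2 pockets, three holding fixed small hardware. 0.5 kg. Origin: centre of its underside; x points to its rear, which enters the bay first. Fully home its front wall is flush with the cabinet's front face: the origin is then 70 to 73 inside.
- tray_pull (a point): Middle of the tray's black pull, a solid block on the front wall (-x): 40 long (x) x 18 wide (y), 10 to 44 above the bench; this point is 94 before the tray's origin, 32 up. Axes as the tray's. Tray home, the pull stands 40 out of the cabinet's 150 high face, which an upright gripper would hit: tilt the tool back, away from the cabinet, some 33 degrees about the pull's y axis.
- tray_pocket (a point): Centre of the floor of the tray's empty pocket (front right), 4 above the bench; the pocket is about 64 (x) x 54 (y).
- coupling: Steel pipe coupling, upright round piece 34 in diameter, 55 high, with a narrower waist 16 to 26 above its foot. 0.18 kg. Origin: centre of its underside; z is its axis. It may stand on either end.
- spray_can: Bystander: can, 56 diameter, 150 high. Origin: centre of its underside.
- stock_box: Bystander: small cardboard box 70 x 50 x 45. Origin: centre of its underside.
- bolt_cup: Bystander: open red metal cup, 70 diameter at the rim, 70 high. Origin: centre of its underside.
Things that resemble listed ones, but are neither listed nor needed, are in the scene too. Several things have the shape of the coupling; the one meant has the colours described above. There is more than one size of the panel; the job needs the larger.

How it is judged (in metres and radians):
On the way, in this order (a step that is already met when the one before it is completed fails the run):
1. the panel is out of the clips and leans by itself against the carton, let go (contact force between panel and carton above 0.1 N and angle between the x axis of panel and the z axis of carton, either way round between 0.78 and 1.45 rad and height (world z) of panel between 0.065 and 0.112 m and contact force between panel and cabinet below 0.05 N and contact force between the fingers and panel below 0.1 N and linear speed of panel below 0.02 m/s), for 0.2 s.
2. the coupling stands in the tray's empty pocket, let go (horizontal distance between coupling and tray_pocket below 0.024 m and angle between the z axis of coupling and the z axis of tray, either way round below 0.25 rad and z of coupling in the frame of tray between -0.003 and 0.062 m and contact force between the fingers and coupling below 0.1 N), for 0.2 s.
3. the loaded tray is fully home in the cabinet's bay (x of tray in the frame of cabinet between 0.063 and 0.078 m and y of tray in the frame of cabinet between -0.012 and 0.012 m and z of tray in the frame of cabinet below 0.008 m and angle between the x axis of tray and the x axis of cabinet, either way round below 0.12 rad and horizontal distance between coupling and tray_pocket below 0.024 m and angle between the z axis of coupling and the z axis of tray, either way round below 0.25 rad and z of coupling in the frame of tray between -0.003 and 0.062 m), for 0.2 s.
At the end, for the whole second after the job is handed in: The panel rests on the carton, 7 to 45 degrees from upright, one edge on the bench, clear of the cabinet; the coupling stands upright (within 14 degrees) in the empty pocket; the tray is straight in the bay, its front within 7 mm of flush; all at rest (all of step 3 and contact force between panel and carton above 0.1 N and angle between the x axis of panel and the z axis of carton, either way round between 0.78 and 1.45 rad and height (world z) of panel between 0.065 and 0.112 m and contact force between panel and cabinet below 0.05 N and linear speed of each of panel, tray, coupling below 0.02 m/s); the robot touches nothing.
It fails at once if a bystander (can, small box, cup) is shifted by more than 30 mm (distance of any of spray_can, stock_box, bolt_cup from where it was at the start of the episode above 0.03 m).
It also fails if it takes over 67 s, if anything falls off the work surface, if the arm or the gripper's body presses on something with over 40 N, if the wrist force passes 120 N, or if a joint passes its speed limit or range.

## Working session

There is one attempt and no reset: what is moved stays moved. The work goes in short steps, Python scripts to look and compute and a shell command to move; the robot and the scene stay as the last step left them, time stands still between calls to the robot, and variables do not carry over. Pictures are saved under pics/ and viewed, and the job is handed in when it is done.

```bash
ls; mkdir -p pics; cat > h.py <<'E'
import numpy as np, cv2
from station import sense, capture, camera_params, finish_job, tcp_to_grasp
def P(n):
    p=camera_params(n); f=192/np.tan(np.radians(p['vfov'])/2)
    return f,p['cx'],p['cy'],np.array(p['R']),np.array(p['t'])
def ray(n,u,v,z,p=None):
    f,cx,cy,R,t=p or P(n)
    d=R.T@np.array([(u-cx)/f,(v-cy)/f,1]); c=-R.T@t
    return c+d*(z-c[2])/d[2]
def proj(n,X,p=None):
    f,cx,cy,R,t=p or P(n)
    q=(R@np.array(X,float).T).T+t if np.ndim(X)==1 else np.array(X)@R.T+t
    return np.stack([f*q[...,0]/q[...,2]+cx,f*q[...,1]/q[...,2]+cy],-1)
def snap(n,out,s=1.5):
    im=capture(n); cv2.imwrite('pics/raw_'+out+'.png',im[:,:,::-1])
    cv2.imwrite('pics/'+out+'.png',cv2.resize(im[:,:,::-1],None,fx=s,fy=s,interpolation=cv2.INTER_CUBIC)); return im
def crop(raw,out,x0,y0,x1,y1,s):
    im=cv2.imread('pics/raw_'+raw+'.png')[y0:y1,x0:x1]
    cv2.imwrite('pics/'+out+'.png',cv2.resize(im,None,fx=s,fy=s,interpolation=cv2.INTER_CUBIC))
E
python3 - <<'E'
from h import *
s=sense(); print(s)
snap('top','top1'); snap('scene','scene1')
for n in('top','scene','wrist'):
  f,cx,cy,R,t=P(n); print(n,f,cx,cy,(-R.T@t).round(3),R.round(3).tolist())
E
```

```text
pics
{'time_s': 0.0, 'joints': array([-5.76634161e+01,  2.20925297e+01,  3.82168609e-01, -2.89209060e-02,
       -6.84134387e+01, -1.48165792e+01]), 'joint_velocities': array([ 0.08477624,  0.12186382, -0.04827918,  0.00895032, -0.03067956,
       -0.00362404]), 'effort': array([-2.14196302e-04, -3.90666854e+01,  1.87398773e+01,  4.21966285e+00,
        1.09824733e-02, -1.86050761e-04]), 'tcp_pos': array([ 0.18799012, -0.59543397,  0.22145749]), 'ee_rot': array([[-9.53667905e-01, -3.00860349e-01, -7.59149987e-04],
       [-3.00861291e-01,  9.53665650e-01,  2.07665039e-03],
       [ 9.91935029e-05,  2.20883368e-03, -9.99997556e-01]]), 'wrist_force': array([ 0.1344544 , -0.43097947,  0.23185702]), 'moment': array([ 0.01449284, -0.03002613,  0.05276303]), 'gripper_width': 0.9997042583977823}
top 418.2502615699661 257.1778788844327 192.6436562885818 [0.37  0.029 1.355] [[0.005, -1.0, 0.004], [-0.984, -0.006, -0.177], [0.177, -0.003, -0.984]]
scene 468.2796752183822 251.33055726775467 183.99873283135062 [ 1.363 -0.653  0.951] [[0.652, 0.758, -0.003], [0.498, -0.43, -0.753], [-0.572, 0.49, -0.658]]
wrist 300.7527947854266 253.298834943908 188.88190503271997 [ 0.124 -0.616  0.383] [[-0.301, 0.954, 0.0], [0.924, 0.291, 0.249], [0.237, 0.075, -0.969]]
```

View pics/top1.png

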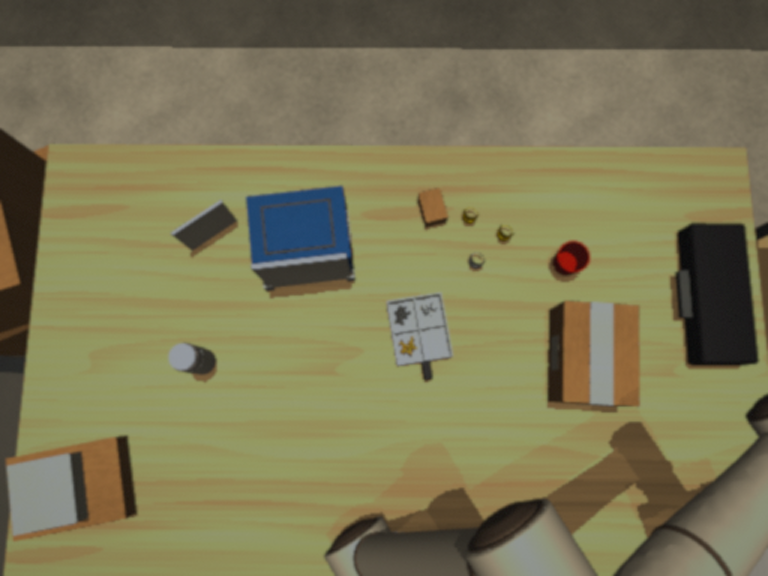

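View pics/scene1.png

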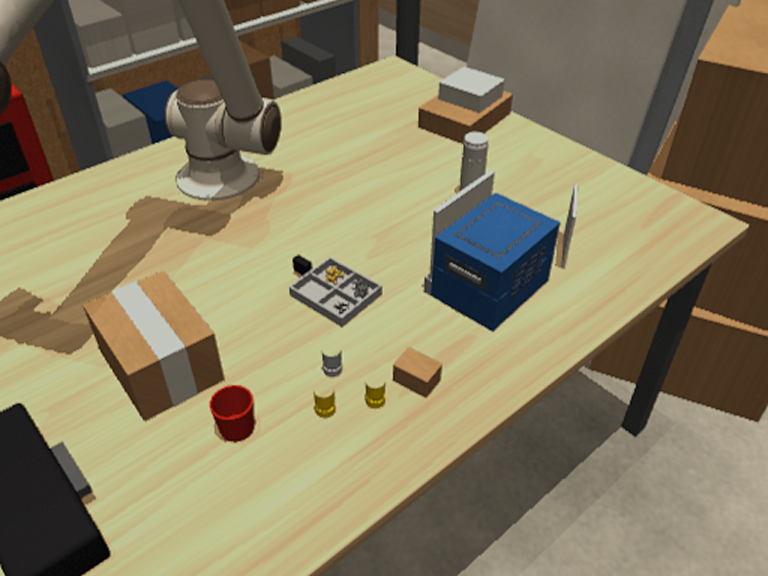

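The top view shows the cabinet at about (300,235) with its front towards the robot, the tray at (420,330), and the carton at (595,355). The steel coupling is at (476,260); the yellow pieces are decoys. I'll enlarge these for measuring.

```bash
python3 - <<'E'
from h import *
crop('top1','c1',155,115,245,200,8)
crop('top1','c2',250,150,340,260,6)
crop('top1','c3',350,150,440,280,5)
crop('scene1','c4',270,110,380,220,6)
crop('scene1','c5',185,160,295,285,5)
E
```

```text
(no output)
```

View pics/c1.png

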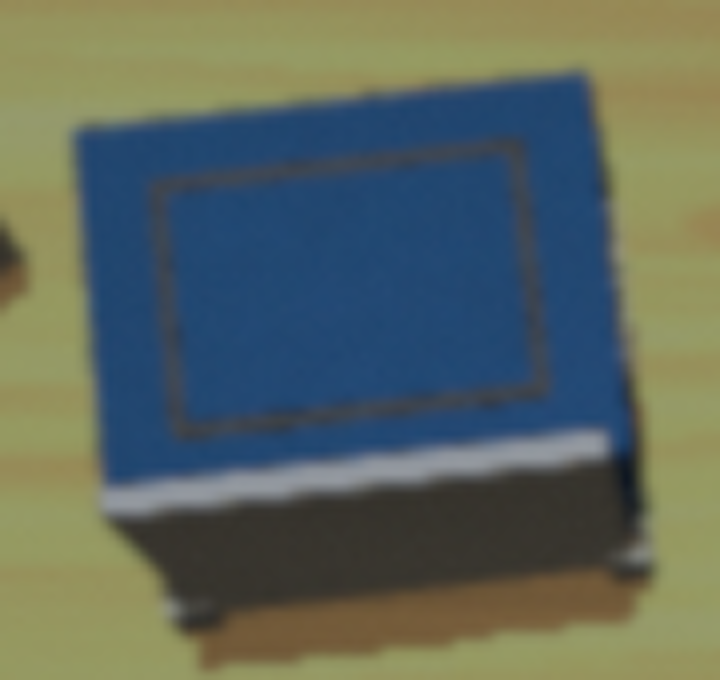

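View pics/c2.png

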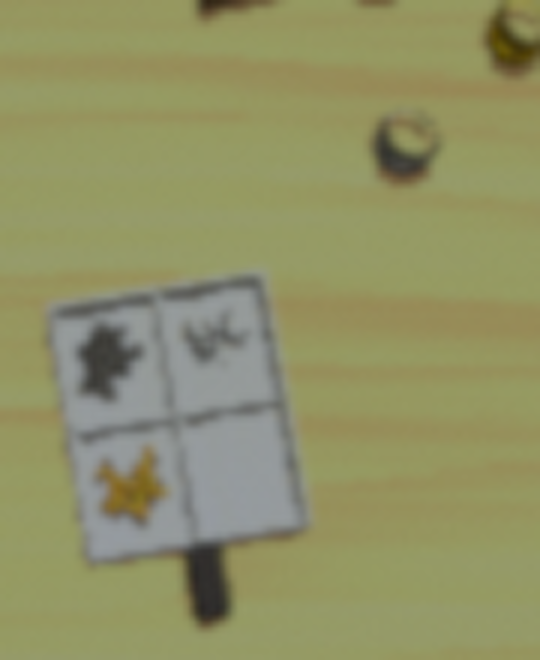

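View pics/c3.png

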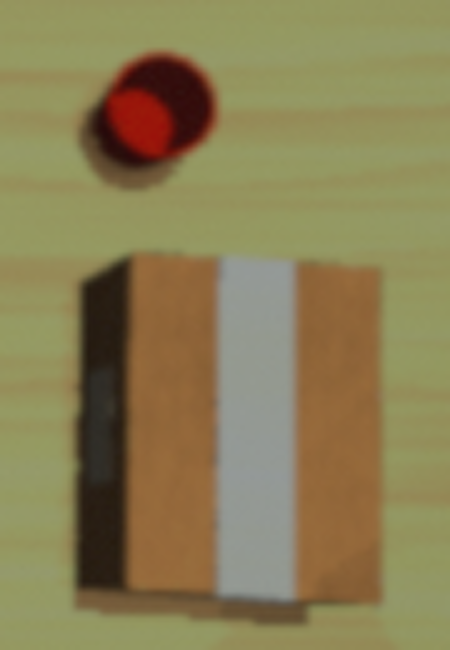

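View pics/c4.png

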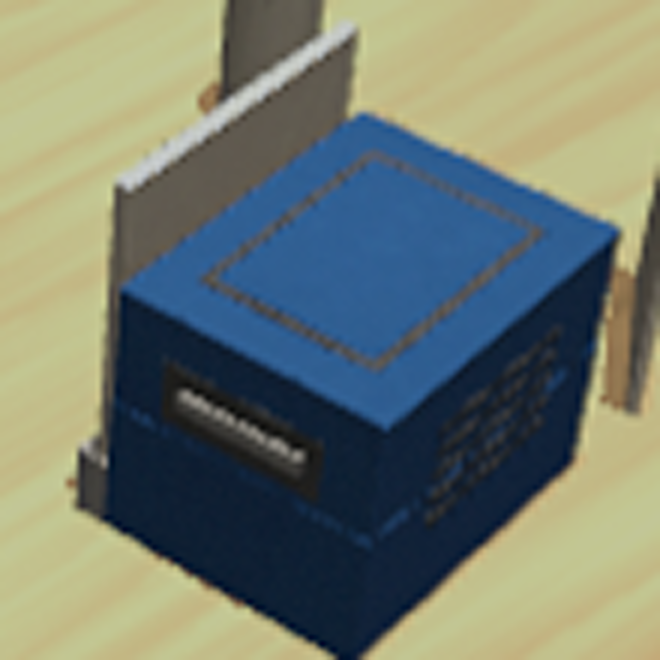

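View pics/c5.png

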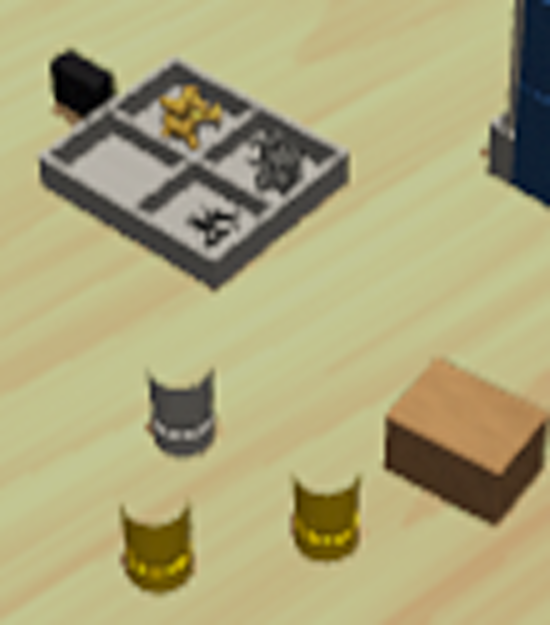

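```bash
cat > fit.py <<'E'
from h import *
from scipy.optimize import least_squares
def px(o,s,u,v): return o[0]+(u+.5)/s-.5, o[1]+(v+.5)/s-.5
PT,PS=P('top'),P('scene')
def fit(obs,x0):
    def f(q):
        c,s=np.cos(q[2]),np.sin(q[2]); r=[]
        for n,X,uv in obs:
            w=np.array([q[0]+c*X[0]-s*X[1],q[1]+s*X[0]+c*X[1],X[2]])
            r+=list(proj(n,w,PT if n=='top' else PS)-uv)
        return np.array(r)
    r=least_squares(f,x0); return r.x,r.fun.reshape(-1,2).round(1).tolist()
E
python3 - <<'E'
from fit import *
a=lambda u,v:px((155,115),8,u,v); b=lambda u,v:px((270,110),6,u,v)
q,r=fit([('top',(.15,.098,.15),a(78,132)),('top',(.15,-.098,.15),a(590,72)),
 ('top',(-.010,.09,.2),a(100,515)),('top',(-.010,-.09,.2),a(608,455)),('top',(0,.09,.2),a(100,490)),('top',(0,-.09,.2),a(610,430)),
 ('scene',(0,-.098,.15),b(122,290)),('scene',(.15,-.098,.15),b(388,430)),('scene',(.15,.098,.15),b(618,235)),('scene',(0,.098,.15),b(362,115)),
 ('scene',(-.010,-.09,.2),b(116,185)),('scene',(0,.09,.2),b(357,32))],[.6,.2,0]); print('cab',q[:2],np.degrees(q[2]),r)
a=lambda u,v:px((250,150),6,u,v); b=lambda u,v:px((185,160),5,u,v)
q,r=fit([('top',(.07,.06,.025),a(50,310)),('top',(.07,-.06,.025),a(263,275)),('top',(-.07,-.06,.025),a(308,527)),('top',(-.07,.06,.025),a(90,562)),
 ('scene',(.07,.06,.025),b(348,155)),('scene',(.07,-.06,.025),b(215,268)),('scene',(-.07,-.06,.025),b(42,162)),('scene',(-.07,.06,.025),b(175,62))],[.4,.1,0]); print('tray',q[:2],np.degrees(q[2]),r)
c,s=np.cos(q[2]),np.sin(q[2])
for X in [(-.034,-.029),(-.094,0)]: print(q[0]+c*X[0]-s*X[1],q[1]+s*X[0]+c*X[1])
a=lambda u,v:px((350,150),5,u,v)
q,r=fit([('top',(.1,.075,.12),a(130,255)),('top',(.1,-.075,.12),a(380,268)),('top',(-.1,-.075,.12),a(382,603)),('top',(-.1,.075,.12),a(127,590)),('top',(.1,.075,0),a(80,283)),('top',(-.1,.075,0),a(75,588))],[.4,-.3,0]); print('carton',q[:2],np.degrees(q[2]),r)
print('coup scene',ray('scene',*b(182,440),0,PS),'top',ray('top',*px((250,150),6,403,165),0,PT),ray('top',*px((250,150),6,408,130),.055,PT))
print('cup',ray('top',*a(163,105),.07,PT))
a=lambda u,v:px((185,160),5,u,v)
print('box top', [ray('scene',*a(u,v),.045,PS).round(3) for u,v in [(440,360),(387,415),(500,472),(548,410)]])
print('can', ray('top',184/1.5,357/1.5,.15,PT))
E
```

```text
cab [0.63742586 0.19124651] 7.338383124233106 [[-0.8, -0.2], [0.1, -0.3], [0.2, -0.2], [0.2, -0.3], [-0.1, -0.5], [-0.4, -0.5], [-1.2, -0.1], [-0.6, 0.1], [0.4, -0.9], [-0.5, -0.8], [-0.3, 0.1], [0.6, 0.0]]
tray [ 0.52553342 -0.04605644] 9.685644757529376 [[-0.7, -1.0], [0.5, -1.2], [0.8, -0.3], [-0.1, 0.1], [0.2, -0.3], [-0.3, -0.9], [-0.9, -0.9], [-0.1, -0.8]]
0.4968970929262584 -0.08036330285348736
0.4328733238850543 -0.06187122352858279
carton [ 0.46803399 -0.39853041] -3.1357439438699166 [[-0.0, -0.7], [0.1, -0.3], [0.5, 0.6], [-0.1, 0.1], [-0.4, -0.4], [-0.3, 0.5]]
coup scene [ 6.78202866e-01 -1.74679406e-01  1.11022302e-16] top [ 0.66726622 -0.17217968  0.        ] [ 0.67423567 -0.167047    0.055     ]
cup [ 0.67404676 -0.36876474  0.07      ]
box top [array([ 0.756, -0.06 ,  0.045]), array([ 0.766, -0.107,  0.045]), array([ 0.832, -0.089,  0.045]), array([ 0.818, -0.042,  0.045])]
can [0.45239064 0.41039588 0.15      ]
```

```bash
python3 -m inch '[{"z":0.6,"y":0.5,"x":0.3,"az":0.8,"jaw":0},{"z":0.5,"y":0.8,"x":0.46,"az":0.8,"jaw":0},{"y":0.85,"x":0.48,"az":0.8,"jaw":0},{"y":0.85,"x":0.48,"az":0.8,"jaw":0},{"y":0.85,"x":0.48,"az":0.8,"jaw":0},{"y":0.85,"x":0.48,"az":0.8,"jaw":0},{"y":0.85,"x":0.48,"az":0.8,"jaw":0},{"y":0.85,"x":0.48,"az":0.8,"jaw":0},{"y":0.85,"x":0.48,"az":0.8,"jaw":0},{"y":0.85,"x":0.48,"az":0.8,"jaw":0}]'
```

```text
$[0]: bad value
```

```bash
cat >> h.py <<'E'
def err(pos,yaw_y,tilt=None):
    "remaining shift (rows units) and turn"
    s=sense(); d=(np.array(pos)-s['tcp_pos'])/.06
    yy=s['ee_rot'][:,1]; a=np.degrees(np.arctan2(yy[1],yy[0])); e=(yaw_y-a+90)%180-90
    print('tcp',s['tcp_pos'].round(4),'z',s['ee_rot'][:,2].round(3),'yawy',a.round(2),'F',np.round(s['wrist_force'],2),'w',round(s['gripper_width'],3),'t',s['time_s'],'j',np.round(s['joints'],1))
    print('shift units',d.round(3),'yaw units',round(e/10,3))
E
python3 -c "
from h import *
err([.6325,.1906,.26],7.34)"
```

```text
tcp [ 0.188  -0.5955  0.2216] z [-0.001  0.002 -1.   ] yawy 107.51 F [ 0.29 -0.06  1.01] w 0.999 t 0.1 j [-57.7  22.1   0.4  -0.  -68.4 -14.8]
shift units [ 7.408 13.102  0.641] yaw units 7.983
```

```bash
python3 -m inch '[{"jaw":0,"x":0.3,"y":0.5,"z":0.6,"ax":0,"ay":0,"az":0.8}]'; python3 -m inch --help | head -20
```

```text
time_s: 0.22
tcp_pos: [0.2046, -0.5643, 0.2534]
ee_rot: [[-0.902, -0.431, -0.005], [-0.431, 0.902, 0.01], [0.001, 0.011, -1.0]]
wrist_force: [0.9, -0.3, 0.5]
gripper_width: 1.002invalid input: not JSON, or not a number
```

All keys are required in each row.

```bash
python3 -m inch '[{"jaw":0,"x":0.46,"y":0.8,"z":0.4,"ax":0,"ay":0,"az":0.8},{"jaw":0,"x":0.48,"y":0.85,"z":0.3,"ax":0,"ay":0,"az":0.8},{"jaw":0,"x":0.48,"y":0.85,"z":0,"ax":0,"ay":0,"az":0.8},{"jaw":0,"x":0.48,"y":0.85,"z":0,"ax":0,"ay":0,"az":0.8},{"jaw":0,"x":0.48,"y":0.85,"z":0,"ax":0,"ay":0,"az":0.8},{"jaw":0,"x":0.48,"y":0.85,"z":0,"ax":0,"ay":0,"az":0.8},{"jaw":0,"x":0.48,"y":0.85,"z":0,"ax":0,"ay":0,"az":0.8},{"jaw":0,"x":0.48,"y":0.85,"z":0,"ax":0,"ay":0,"az":0.8},{"jaw":0,"x":0.48,"y":0.85,"z":0,"ax":0,"ay":0,"az":0.8}]'; python3 -c "
from h import *
err([.6325,.1906,.26],7.34)"
```

```text
time_s: 1.35
tcp_pos: [0.4665, -0.0948, 0.2965]
ee_rot: [[0.169, -0.986, -0.009], [-0.986, -0.169, -0.001], [-0.0, 0.009, -1.0]]
wrist_force: [0.7, -0.9, -0.5]
gripper_width: 1.0
tcp [ 0.4665 -0.0948  0.2965] z [-0.009 -0.001 -1.   ] yawy -170.28 F [ 0.71 -0.89 -0.51] w 1.0 t 1.35 j [  8.1   4.8 -11.9   0.  -73.9   1.6]
shift units [ 2.766  4.757 -0.608] yaw units -0.238
```

```bash
python3 -m inch '[{"jaw":0,"x":0.48,"y":0.8,"z":0,"ax":0,"ay":0,"az":0},{"jaw":0,"x":0.48,"y":0.8,"z":0,"ax":0,"ay":0,"az":0},{"jaw":0,"x":0.48,"y":0.8,"z":0,"ax":0,"ay":0,"az":-0.1},{"jaw":0,"x":0.48,"y":0.8,"z":0,"ax":0,"ay":0,"az":-0.1},{"jaw":0,"x":0.48,"y":0.8,"z":0,"ax":0,"ay":0,"az":0},{"jaw":0,"x":0.3,"y":0.6,"z":-0.3,"ax":0,"ay":0,"az":0},{"jaw":0,"x":0,"y":0,"z":0,"ax":0,"ay":0,"az":0}]'; python3 -c "
from h import *
err([.6325,.1906,.26],7.34)
p=P('wrist');snap('wrist','w1')
print(proj('wrist',[[.6325+.09*np.sin(.128),.1906-.09,.2],[.6325-.09*np.sin(.128),.1906+.09,.2]],p)*1.5)
"
```

```text
time_s: 2.22
tcp_pos: [0.6316, 0.1951, 0.2729]
ee_rot: [[0.14, -0.99, -0.016], [-0.99, -0.14, -0.003], [0.001, 0.016, -1.0]]
wrist_force: [0.4, -1.1, -0.2]
gripper_width: 1.0
tcp [0.6316 0.1951 0.2729] z [-0.016 -0.003 -1.   ] yawy -171.96 F [ 0.38 -1.07 -0.22] w 1.0 t 2.225 j [ 31.   24.6  11.8  -0.3 -78.  -22.9]
shift units [ 0.015 -0.076 -0.215] yaw units -0.07
[[379.7784984  109.97421299]
 [375.70625953 438.87432983]]
```

View pics/w1.png

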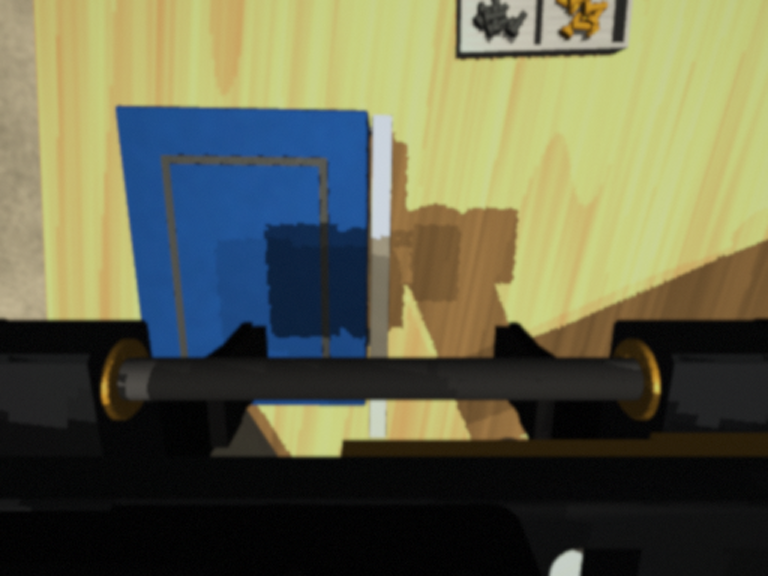

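The wrist view shows the white panel top edge from (381,115) to (378,436). That is within 2 mm of the fit and centred between the jaws, so I descend and grip.

```bash
python3 -m inch '[{"jaw":0,"x":0,"y":-0.08,"z":-0.5,"ax":0.02,"ay":-0.09,"az":-0.07},{"jaw":0,"x":0,"y":0,"z":-0.6,"ax":0,"ay":0,"az":0},{"jaw":0,"x":0,"y":0,"z":-0.5,"ax":0,"ay":0,"az":0},{"jaw":0,"x":0,"y":0,"z":-0.1,"ax":0,"ay":0,"az":0}]'; python3 -c "
from h import *
err([.6325,.1906,.166],7.34)"
```

```text
time_s: 2.78
tcp_pos: [0.6316, 0.1851, 0.175]
ee_rot: [[0.124, -0.992, 0.009], [-0.992, -0.124, 0.003], [-0.001, -0.01, -1.0]]
wrist_force: [-0.2, 0.1, 1.2]
gripper_width: 1.0
tcp [0.6316 0.1851 0.175 ] z [ 0.009  0.003 -1.   ] yawy -172.9 F [-0.21  0.07  1.24] w 1.0 t 2.775 j [ 30.5  26.9   1.1   0.2 -63.7 -23.4]
shift units [ 0.016  0.092 -0.151] yaw units 0.024
```

```bash
python3 -m inch '[{"jaw":0,"x":0.02,"y":0.1,"z":-0.15,"ax":-0.02,"ay":0.05,"az":0.02},{"jaw":255,"x":0,"y":0,"z":0,"ax":0,"ay":0,"az":0},{"jaw":255,"x":0,"y":0,"z":0,"ax":0,"ay":0,"az":0},{"jaw":255,"x":0,"y":0,"z":0,"ax":0,"ay":0,"az":0},{"jaw":255,"x":0,"y":0,"z":0,"ax":0,"ay":0,"az":0},{"jaw":255,"x":0,"y":0,"z":0,"ax":0,"ay":0,"az":0},{"jaw":255,"x":0,"y":0,"z":0,"ax":0,"ay":0,"az":0}]'; python3 -c "
from h import *
err([.6325,.1906,.166],7.34)"
```

```text
time_s: 3.65
tcp_pos: [0.6352, 0.1914, 0.1714]
ee_rot: [[0.127, -0.992, 0.008], [-0.992, -0.127, 0.002], [-0.001, -0.009, -1.0]]
wrist_force: [-0.3, -0.4, 0.6]
gripper_width: 0.4
tcp [0.6352 0.1914 0.1714] z [ 0.008  0.002 -1.   ] yawy -172.7 F [-0.35 -0.44  0.58] w 0.4 t 3.65 j [ 30.8  27.6   1.7   0.2 -63.7 -23.5]
shift units [-0.044 -0.013 -0.089] yaw units 0.004
```

```bash
python3 -m inch '[{"jaw":255,"x":-0.05,"y":0,"z":-0.08,"ax":0,"ay":0.03,"az":0},{"jaw":255,"x":0,"y":0,"z":0,"ax":0,"ay":0,"az":0},{"jaw":255,"x":0,"y":0,"z":0,"ax":0,"ay":0,"az":0},{"jaw":255,"x":0,"y":0,"z":0,"ax":0,"ay":0,"az":0},{"jaw":255,"x":0,"y":0,"z":0,"ax":0,"ay":0,"az":0},{"jaw":255,"x":0,"y":0,"z":0,"ax":0,"ay":0,"az":0}]'; python3 -c "
from h import *
err([.6325,.1906,.166],7.34)"
```

```text
time_s: 4.4
tcp_pos: [0.6316, 0.1913, 0.1661]
ee_rot: [[0.127, -0.992, 0.002], [-0.992, -0.127, 0.002], [-0.001, -0.002, -1.0]]
wrist_force: [-0.2, 0.6, 1.0]
gripper_width: 0.114
tcp [0.6316 0.1913 0.1661] z [ 0.002  0.002 -1.   ] yawy -172.72 F [-0.18  0.6   1.  ] w 0.114 t 4.4 j [ 30.9  27.7   1.1  -0.  -63.3 -23.6]
shift units [ 0.016 -0.012 -0.002] yaw units 0.006
```

Gripped (9.9 mm opening). I lift 100 mm straight up.

```bash
python3 -m inch '[{"jaw":255,"x":0,"y":0,"z":0,"ax":0,"ay":0,"az":0},{"jaw":255,"x":0,"y":0,"z":0.15,"ax":0,"ay":0,"az":0},{"jaw":255,"x":0,"y":0,"z":0.3,"ax":0,"ay":0,"az":0},{"jaw":255,"x":0,"y":0,"z":0.4,"ax":0,"ay":0,"az":0},{"jaw":255,"x":0,"y":0,"z":0.5,"ax":0,"ay":0,"az":0},{"jaw":255,"x":-0.3,"y":0,"z":0.4,"ax":0,"ay":0,"az":0},{"jaw":255,"x":-0.5,"y":-0.2,"z":0.2,"ax":0,"ay":0,"az":0},{"jaw":255,"x":0,"y":0,"z":0,"ax":0,"ay":0,"az":0}]'; python3 -c "
from h import *
err([.6325,.1906,.166],7.34)
snap('scene','scene2')"
```

```text
time_s: 5.4
tcp_pos: [0.5809, 0.1786, 0.2838]
ee_rot: [[0.126, -0.992, -0.004], [-0.992, -0.126, 0.001], [-0.001, 0.004, -1.0]]
wrist_force: [0.0, 0.3, -3.0]
gripper_width: 0.115
tcp [0.5809 0.1786 0.2838] z [-0.004  0.001 -1.   ] yawy -172.75 F [ 0.04  0.34 -3.01] w 0.115 t 5.4 j [ 32.3  18.5   4.   -0.2 -75.7 -25. ]
shift units [ 0.86   0.2   -1.963] yaw units 0.009
```

View pics/scene2.png

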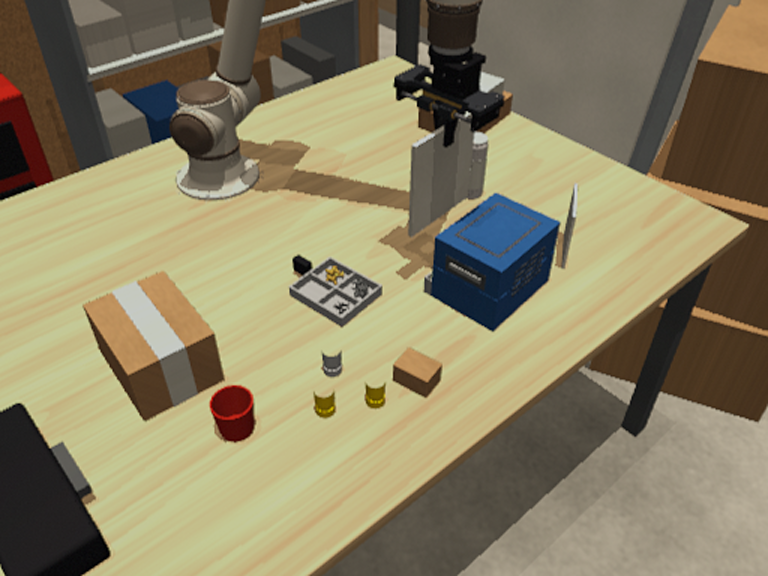

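The panel hangs clear, with its bottom about 118 mm up. I carry it over to the carton's +y side, turning −100°.

```bash
python3 -m inch '[{"jaw":255,"x":-0.1,"y":-0.3,"z":0,"ax":0,"ay":0,"az":-0.5},{"jaw":255,"x":-0.15,"y":-0.6,"z":0,"ax":0,"ay":0,"az":-0.9},{"jaw":255,"x":-0.15,"y":-0.7,"z":0,"ax":0,"ay":0,"az":-0.9},{"jaw":255,"x":-0.15,"y":-0.7,"z":0,"ax":0,"ay":0,"az":-0.9},{"jaw":255,"x":-0.15,"y":-0.7,"z":0,"ax":0,"ay":0,"az":-0.9},{"jaw":255,"x":-0.15,"y":-0.7,"z":0,"ax":0,"ay":0,"az":-0.9},{"jaw":255,"x":-0.15,"y":-0.7,"z":0,"ax":0,"ay":0,"az":-0.9},{"jaw":255,"x":-0.15,"y":-0.7,"z":0,"ax":0,"ay":0,"az":-0.9},{"jaw":255,"x":-0.15,"y":-0.7,"z":0,"ax":0,"ay":0,"az":-0.9},{"jaw":255,"x":-0.15,"y":-0.6,"z":0,"ax":0,"ay":0,"az":-0.9},{"jaw":255,"x":-0.15,"y":-0.4,"z":0,"ax":0,"ay":0,"az":-0.7},{"jaw":255,"x":0,"y":0,"z":0,"ax":0,"ay":0,"az":0}]'; python3 -c "
from h import *
err([.477,-.234,.26],86.9)"
```

```text
time_s: 6.95
tcp_pos: [0.4861, -0.2401, 0.2715]
ee_rot: [[-1.0, -0.02, -0.01], [-0.02, 1.0, 0.013], [0.009, 0.013, -1.0]]
wrist_force: [-0.3, -0.3, -2.4]
gripper_width: 0.111
tcp [ 0.4861 -0.2401  0.2715] z [-0.01   0.013 -1.   ] yawy 91.16 F [-0.35 -0.26 -2.41] w 0.111 t 6.95 j [ -9.5  12.6  -5.7  -0.7 -72.4 -79.1]
shift units [-0.152  0.102 -0.192] yaw units -0.426
```

```bash
cat >> h.py <<'E'
from scipy.spatial.transform import Rotation as Ro
def go(pos,R):
    s=sense(); d=(np.array(pos)-s['tcp_pos'])/.06; M=s['ee_rot']; U,_,V=np.linalg.svd(M); M=U@V
    w=Ro.from_matrix(np.array(R)@M.T).as_rotvec(degrees=True)/10
    print('tcp',s['tcp_pos'].round(4),'F',np.round(s['wrist_force'],2),'M',np.round(s['moment'],2),'w',round(s['gripper_width'],3),'t',round(s['time_s'],2),'\nshift units',d.round(3),'turn units',w.round(3))
def frame(yaw_y,tilt_axis=None,tilt=0):
    "tool down with jaw yaw (deg), x = y cross z; then turned about world axis by tilt deg"
    a=np.radians(yaw_y); y=np.array([np.cos(a),np.sin(a),0]); z=np.array([0,0,-1.]); R=np.stack([np.cross(y,z),y,z],1)
    if tilt_axis is not None:
        k=np.array(tilt_axis,float); R=Ro.from_rotvec(k/np.linalg.norm(k)*np.radians(tilt)).as_matrix()@R
    return R
CX=[.9985,-.0547,0]
E
python3 -c "
from h import *
go([.4745,-.281,.19],frame(86.87,CX,18))"
```

```text
tcp [ 0.4861 -0.2401  0.2715] F [-0.35 -0.26 -2.41] M [-0.1  -0.09 -0.01] w 0.111 t 6.95 
shift units [-0.193 -0.681 -1.359] turn units [ 1.722 -0.083 -0.435]
```

```bash
python3 -m inch '[{"jaw":255,"x":-0.1,"y":-0.2,"z":-0.2,"ax":0.5,"ay":0,"az":-0.2},{"jaw":255,"x":-0.1,"y":-0.2,"z":-0.3,"ax":0.6,"ay":-0.05,"az":-0.2},{"jaw":255,"x":0,"y":-0.2,"z":-0.4,"ax":0.6,"ay":0,"az":0},{"jaw":255,"x":0,"y":-0.1,"z":-0.3,"ax":0,"ay":0,"az":0},{"jaw":255,"x":0,"y":0,"z":0,"ax":0,"ay":0,"az":0}]'; python3 -c "
from h import *
go([.4745,-.281,.19],frame(86.87,CX,18))
go([.4717,-.3311,.1595],frame(86.87,CX,18))
snap('scene','s3')
"
```

```text
time_s: 7.58
tcp_pos: [0.4773, -0.2814, 0.1953]
ee_rot: [[-0.999, 0.04, 0.006], [0.04, 0.949, 0.313], [0.007, 0.313, -0.95]]
wrist_force: [-0.3, 0.2, -1.7]
gripper_width: 0.113
tcp [ 0.4773 -0.2814  0.1953] F [-0.35  0.16 -1.7 ] M [-1.    0.01 -0.02] w 0.113 t 7.58 
shift units [-0.046  0.006 -0.088] turn units [-0.024 -0.037 -0.082]
tcp [ 0.4773 -0.2814  0.1953] F [-0.35  0.16 -1.7 ] M [-1.    0.01 -0.02] w 0.113 t 7.58 
shift units [-0.093 -0.829 -0.596] turn units [-0.024 -0.037 -0.082]
```

View pics/s3.png

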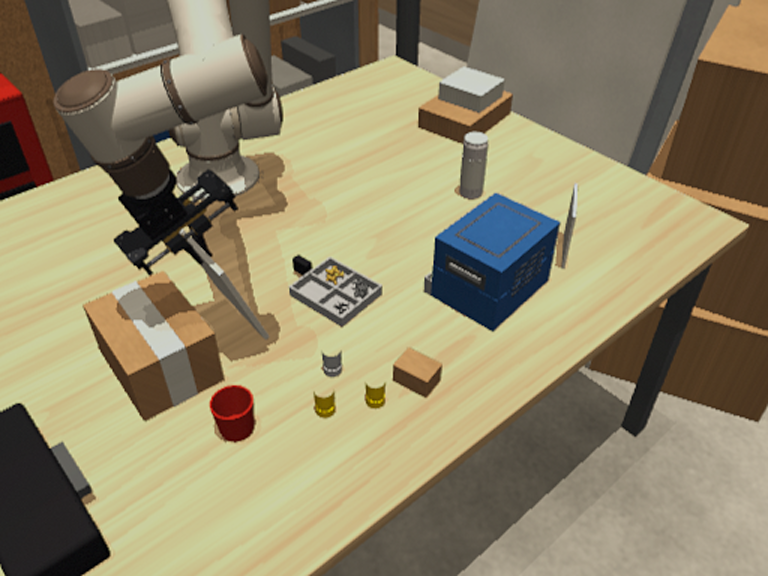

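```bash
python3 -m inch '[{"jaw":255,"x":-0.07,"y":-0.3,"z":-0.25,"ax":0,"ay":-0.03,"az":-0.08},{"jaw":255,"x":0,"y":-0.3,"z":-0.2,"ax":0,"ay":0,"az":0},{"jaw":255,"x":0,"y":-0.1,"z":-0.08,"ax":0,"ay":0,"az":0},{"jaw":255,"x":0,"y":0,"z":0,"ax":0,"ay":0,"az":0}]'; python3 -c "
from h import *
go([.4717,-.3311,.1595],frame(86.87,CX,18))
"
```

```text
time_s: 8.12
tcp_pos: [0.475, -0.3244, 0.1653]
ee_rot: [[-0.999, 0.046, 0.02], [0.05, 0.95, 0.308], [-0.005, 0.308, -0.951]]
wrist_force: [-0.1, 0.5, -2.8]
gripper_width: 0.113
tcp [ 0.475  -0.3244  0.1653] F [-0.15  0.51 -2.85] M [-0.97  0.14 -0.03] w 0.113 t 8.12 
shift units [-0.055 -0.111 -0.096] turn units [ 0.006  0.027 -0.029]
```

```bash
python3 -m inch '[{"jaw":255,"x":-0.05,"y":-0.04,"z":-0.05,"ax":0,"ay":0.03,"az":-0.03},{"jaw":255,"x":0,"y":-0.03,"z":-0.03,"ax":0,"ay":0,"az":0},{"jaw":255,"x":0,"y":0,"z":0,"ax":0,"ay":0,"az":0}]'; python3 -c "
from h import *
go([.4717,-.3311,.1595],frame(86.87,CX,18))
snap('top','t3');snap('scene','s4')
crop('t3','t3c',320,170,440,290,5)
"
```

```text
time_s: 8.5
tcp_pos: [0.4721, -0.3286, 0.1611]
ee_rot: [[-0.999, 0.052, 0.017], [0.055, 0.95, 0.307], [-0.001, 0.308, -0.952]]
wrist_force: [0.9, 0.3, -2.9]
gripper_width: 0.109
tcp [ 0.4721 -0.3286  0.1611] F [ 0.9   0.28 -2.91] M [-0.96 -0.03 -0.03] w 0.109 t 8.5 
shift units [-0.007 -0.042 -0.026] turn units [ 0.009  0.003 -0.001]
```

View pics/t3c.png

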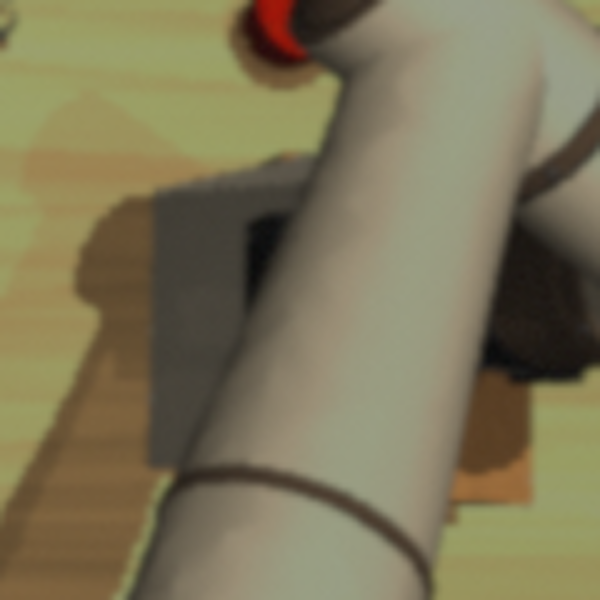

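View pics/s4.png

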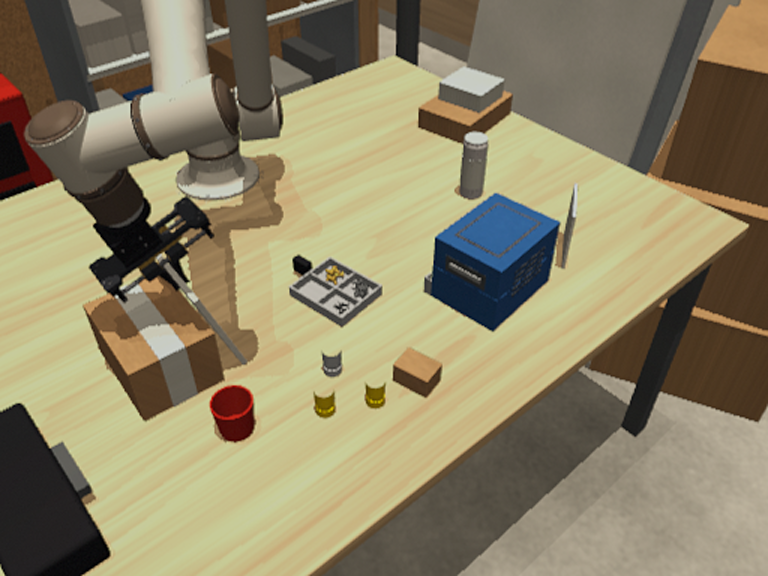

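```bash
python3 -c "
from h import *
s=sense();R=s['ee_rot'];p=s['tcp_pos']
for a in (-1,1):
  for X in (1,-1): 
    w=p+.166*R[:,2]+a*.005*R[:,1]-X*.09*R[:,0]; print(a,X,w.round(4),proj('scene',w),proj('top',w))
crop('s4','s4c',100,170,200,270,7)
"; python3 -m inch '[{"jaw":255,"x":0,"y":-0.03,"z":-0.03,"ax":0,"ay":0,"az":0},{"jaw":255,"x":0,"y":-0.01,"z":-0.03,"ax":0,"ay":0,"az":0},{"jaw":255,"x":0,"y":0,"z":0,"ax":0,"ay":0,"az":0}]';
```

```text
-1 1 [ 0.5647 -0.2872  0.0018] [162.01176564 243.66404418] [352.6426496  207.85929111]
-1 -1 [ 0.3849 -0.2774  0.0016] [131.49573569 206.94781873] [351.56101099 263.62568923]
1 1 [ 0.5652 -0.2777  0.0048] [164.97077453 241.27387683] [349.94091538 207.55336274]
1 -1 [ 0.3855 -0.2679  0.0047] [134.27403208 204.80811746] [348.79251674 263.43654396]
time_s: 8.98
tcp_pos: [0.4724, -0.3308, 0.1594]
ee_rot: [[-0.999, 0.05, 0.018], [0.054, 0.95, 0.307], [-0.002, 0.308, -0.952]]
wrist_force: [-0.9, 1.5, -3.3]
gripper_width: 0.111
```

View pics/s4c.png

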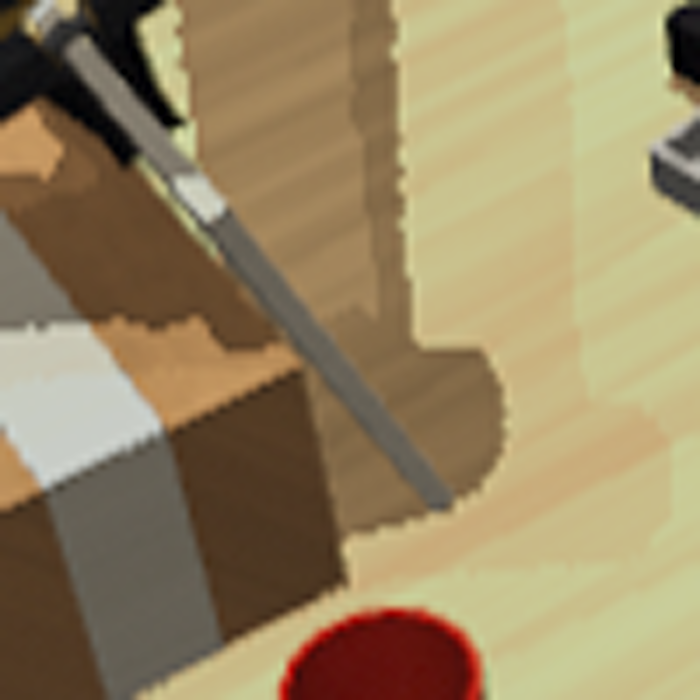

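```bash
python3 -m inch '[{"jaw":255,"x":0,"y":-0.04,"z":-0.03,"ax":0,"ay":0,"az":0},{"jaw":255,"x":0,"y":-0.01,"z":-0.01,"ax":0,"ay":0,"az":0},{"jaw":255,"x":0,"y":0,"z":0,"ax":0,"ay":0,"az":0}]'; python3 -c "
from h import *
go([.4717,-.3311,.1595],frame(86.87,CX,18))
snap('scene','s5');crop('s5','s5c',100,170,200,270,7)
"
```

```text
time_s: 9.35
tcp_pos: [0.4724, -0.3312, 0.1589]
ee_rot: [[-0.999, 0.05, 0.018], [0.053, 0.949, 0.312], [-0.002, 0.312, -0.95]]
wrist_force: [-0.6, 2.2, 0.9]
gripper_width: 0.112
tcp [ 0.4724 -0.3312  0.1589] F [-0.59  2.2   0.9 ] M [ 0.19  0.08 -0.1 ] w 0.112 t 9.35 
shift units [-0.012  0.002  0.01 ] turn units [-0.02   0.011 -0.01 ]
```

View pics/s5c.png

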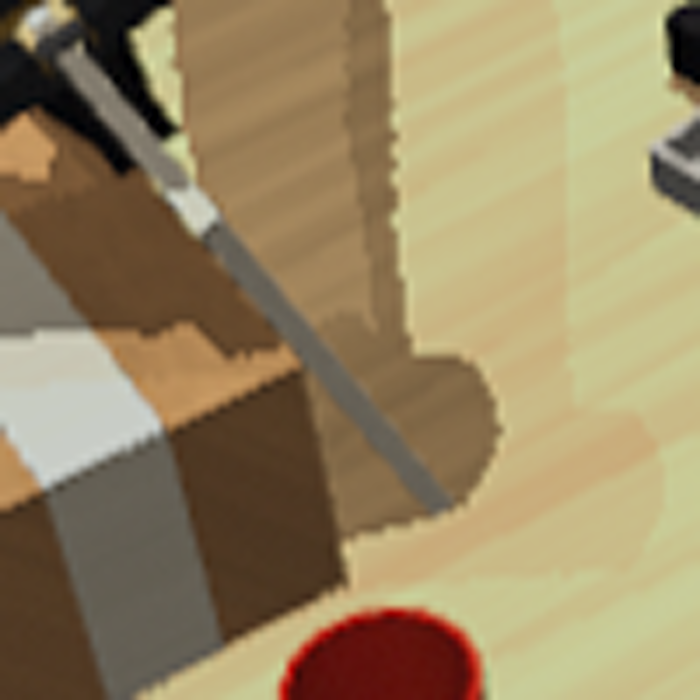

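Contact with both the bench and the carton shows in the forces. I release the panel with a part opening and wait.

```bash
python3 -m inch '[{"jaw":225,"x":0,"y":0,"z":0,"ax":0,"ay":0,"az":0},{"jaw":190,"x":0,"y":0,"z":0,"ax":0,"ay":0,"az":0},{"jaw":160,"x":0,"y":0,"z":0,"ax":0,"ay":0,"az":0},{"jaw":130,"x":0,"y":0,"z":0,"ax":0,"ay":0,"az":0},{"jaw":130,"x":0,"y":0,"z":0,"ax":0,"ay":0,"az":0},{"jaw":130,"x":0,"y":0,"z":0,"ax":0,"ay":0,"az":0},{"jaw":130,"x":0,"y":0,"z":0,"ax":0,"ay":0,"az":0}]'; python3 -c "
from h import *
snap('scene','s6');crop('s6','s6c',100,170,200,270,7)
"
```

```text
time_s: 10.28
tcp_pos: [0.473, -0.3336, 0.1581]
ee_rot: [[-0.999, 0.049, 0.02], [0.053, 0.95, 0.307], [-0.004, 0.308, -0.951]]
wrist_force: [0.0, -0.5, 0.1]
gripper_width: 0.488
```

View pics/s6c.png

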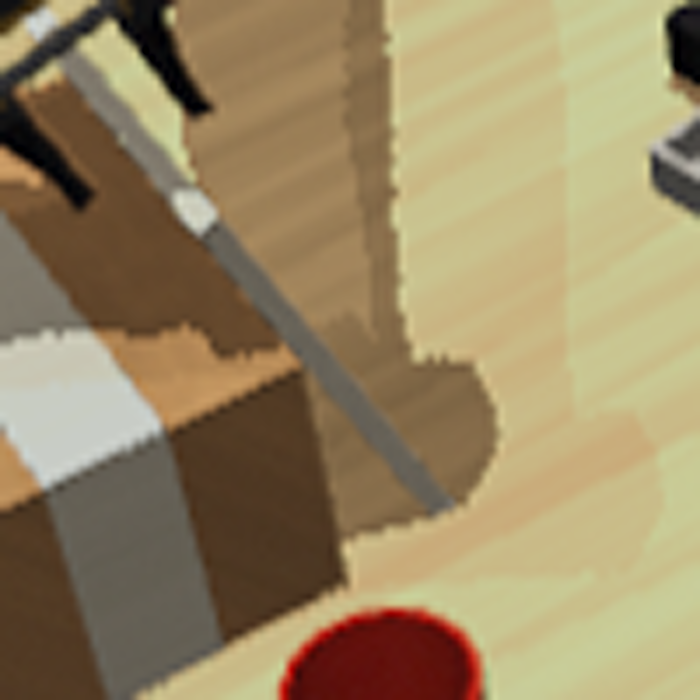

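The panel stands leaning and released. I withdraw along the tool axis, then go to the coupling.

```bash
python3 -m inch '[{"jaw":130,"x":-0.01,"y":-0.14,"z":0.42,"ax":0,"ay":0,"az":0},{"jaw":130,"x":-0.01,"y":-0.26,"z":0.8,"ax":0,"ay":0,"az":0},{"jaw":130,"x":-0.01,"y":-0.2,"z":0.8,"ax":0,"ay":0,"az":0},{"jaw":60,"x":0.2,"y":0,"z":0.6,"ax":-0.6,"ay":0,"az":0},{"jaw":60,"x":0.6,"y":0.4,"z":0,"ax":-0.6,"ay":0,"az":0.1},{"jaw":60,"x":0.7,"y":0.6,"z":0,"ax":-0.6,"ay":0,"az":0.1},{"jaw":60,"x":0.6,"y":0.6,"z":-0.2,"ax":0,"ay":0,"az":0.1},{"jaw":60,"x":0.4,"y":0.6,"z":-0.2,"ax":0,"ay":0,"az":0.1},{"jaw":60,"x":0.3,"y":0.4,"z":-0.2,"ax":0,"ay":0,"az":0.1},{"jaw":60,"x":0,"y":0,"z":0,"ax":0,"ay":0,"az":0}]'; python3 -c "
from h import *
go([.673,-.171,.17],frame(90))
p=P('wrist');snap('wrist','w4');snap('scene','s7')
print(proj('wrist',[[.673,-.171,0],[.673,-.171,.055]],p)*1.5)
"
```

```text
time_s: 11.58
tcp_pos: [0.6424, -0.2092, 0.2841]
ee_rot: [[-0.999, -0.036, 0.021], [-0.037, 0.999, -0.01], [-0.02, -0.011, -1.0]]
wrist_force: [-0.6, -0.9, -0.2]
gripper_width: 0.764
tcp [ 0.6424 -0.2092  0.2841] F [-0.59 -0.93 -0.23] M [-0.04  0.12  0.02] w 0.764 t 11.57 
shift units [ 0.51   0.637 -1.901] turn units [ 0.06   0.118 -0.209]
[[420.55412386 263.3785857 ]
 [425.13990782 277.3493897 ]]
```

View pics/w4.png

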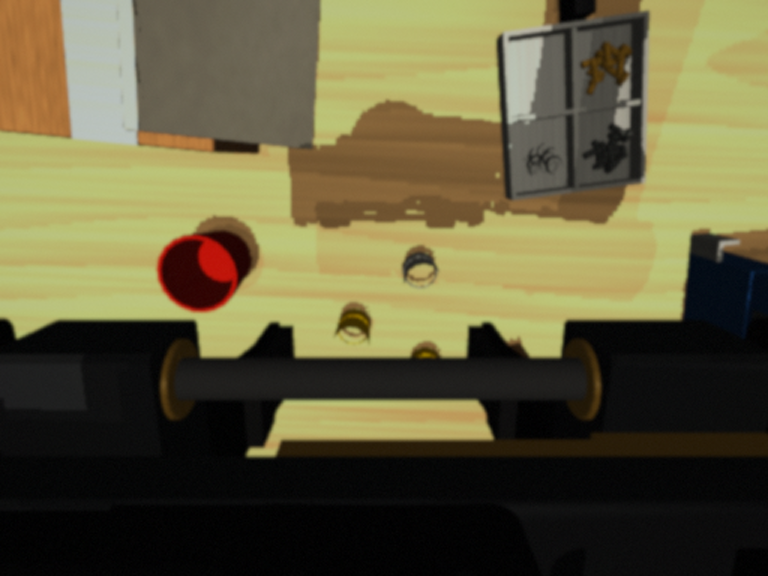

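View pics/s7.png

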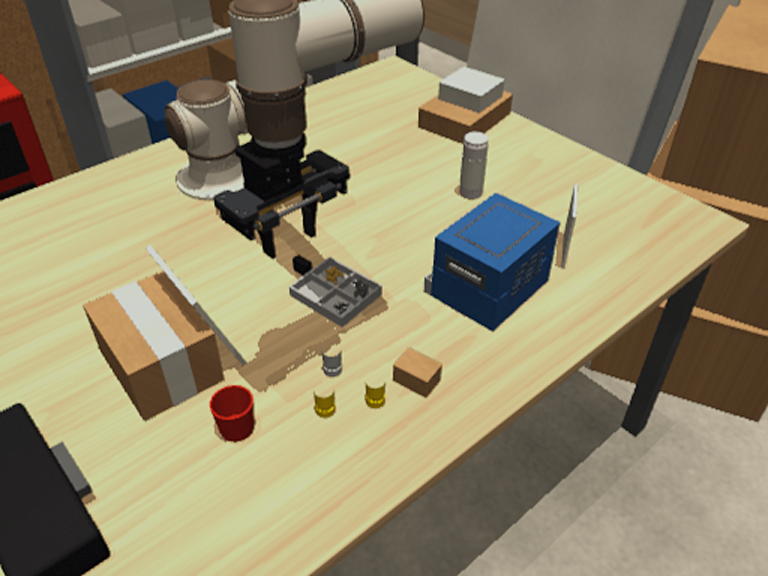

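```bash
python3 -c "
from h import *
crop('w4','w4c',255,150,315,200,12)
"
```

```text
(no output)
```

View pics/w4c.png

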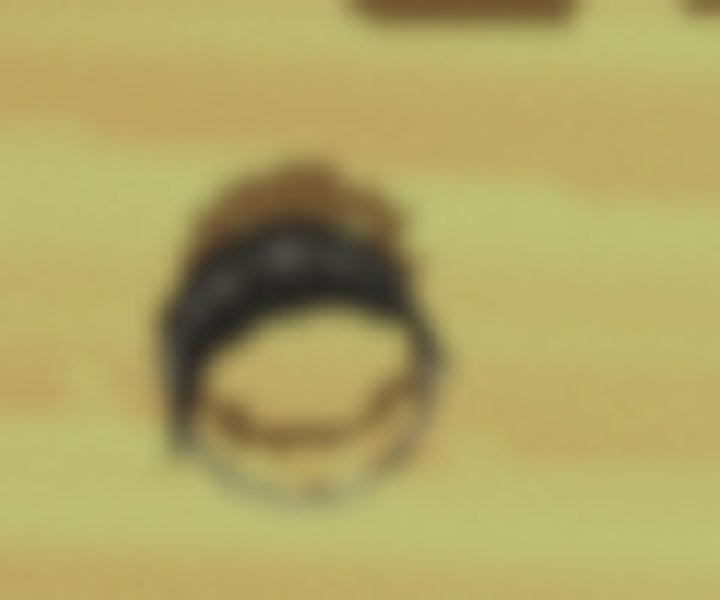

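```bash
python3 -c "
from h import *
print(ray('wrist',280.6,191.6,.055),ray('wrist',279.7,168.3,0.0))
print([ray('wrist',255+u/12,150+365/12,.04)[:2] for u in (165,440)])
"
```

```text
[ 0.68322385 -0.17651146  0.055     ] [ 0.66258573 -0.17502542  0.        ]
[array([ 0.67201424, -0.19252839]), array([ 0.67083042, -0.16077011])]
```

```bash
python3 -m inch '[{"jaw":60,"x":0.3,"y":0.3,"z":-0.6,"ax":0.06,"ay":0.12,"az":-0.2},{"jaw":60,"x":0.2,"y":0.25,"z":-0.8,"ax":0,"ay":0,"az":0},{"jaw":60,"x":0,"y":0,"z":-0.8,"ax":0,"ay":0,"az":0},{"jaw":60,"x":0,"y":0,"z":-0.4,"ax":0,"ay":0,"az":0},{"jaw":60,"x":0,"y":0,"z":0,"ax":0,"ay":0,"az":0}]'; python3 -c "
from h import *
go([.673,-.1755,.026],frame(90))
p=P('wrist');snap('wrist','w5');snap('scene','s8');crop('s8','s8c',170,190,270,290,7)
print(proj('wrist',[[.673,-.1755,0],[.673,-.1755,.055],[.69,-.1755,.055],[.656,-.1755,.055]],p)*1.5)
"
```

```text
time_s: 12.3
tcp_pos: [0.6714, -0.1851, 0.133]
ee_rot: [[-1.0, 0.011, 0.013], [0.011, 1.0, -0.004], [-0.013, -0.004, -1.0]]
wrist_force: [-0.1, -0.2, -0.2]
gripper_width: 0.764
tcp [ 0.6714 -0.1851  0.133 ] F [-0.06 -0.25 -0.22] M [0.05 0.02 0.04] w 0.764 t 12.3 
shift units [ 0.026  0.161 -1.783] turn units [0.024 0.073 0.064]
[[395.9750184  271.28123652]
 [398.83372792 294.8276895 ]
 [398.84256978 323.88438757]
 [398.82456393 264.71240481]]
```

View pics/w5.png

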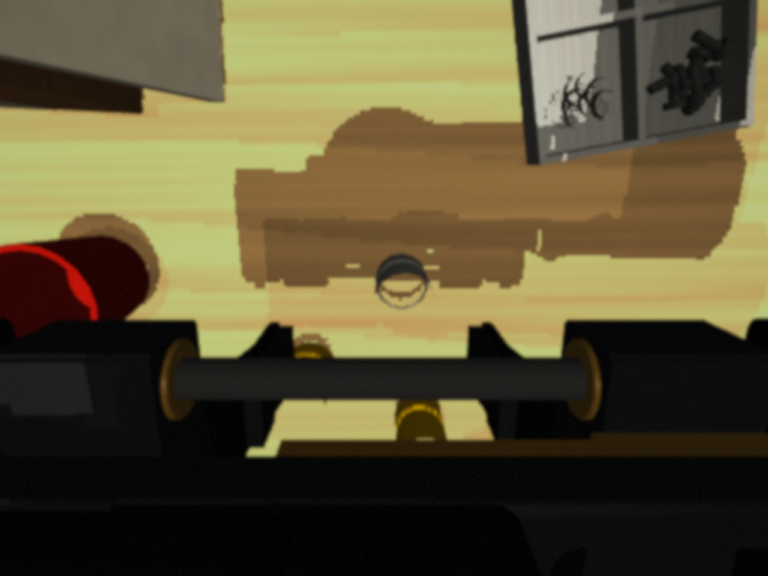

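View pics/s8c.png

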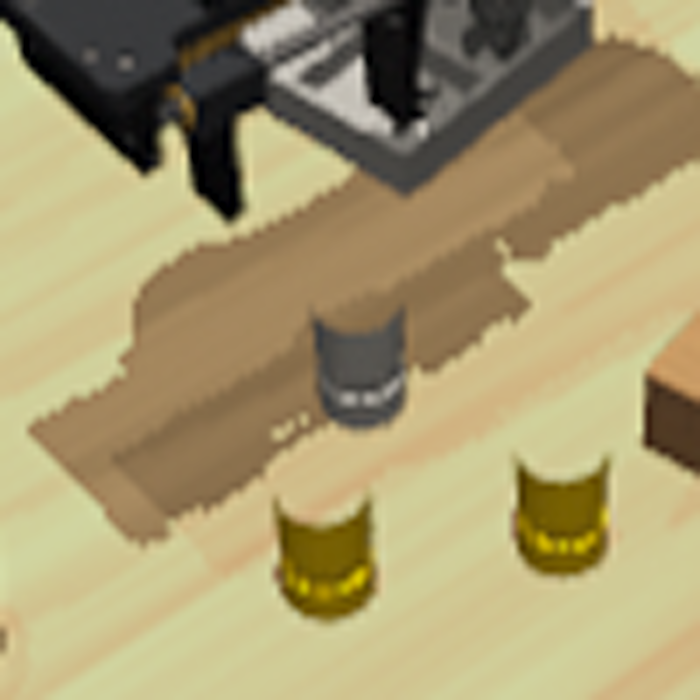

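```bash
python3 -c "
from h import *
im=cv2.imread('pics/raw_w5.png')[160:215,235:300]; S=10
big=cv2.resize(im,None,fx=S,fy=S,interpolation=cv2.INTER_CUBIC)
cv2.imwrite('pics/w5a.png',big)
a=np.linspace(0,2*np.pi,60)
for z,c in((0,(0,0,255)),(.055,(0,255,0)),(.026,(255,0,0))):
  q=proj('wrist',np.stack([.673+.017*np.cos(a),-.1755+.017*np.sin(a),z+0*a],1))
  q=((q-[235,160]+.5)*S).astype(int); cv2.polylines(big,[q],True,c,1)
cv2.imwrite('pics/w5b.png',big)
"
```

```text
(no output)
```

View pics/w5b.png

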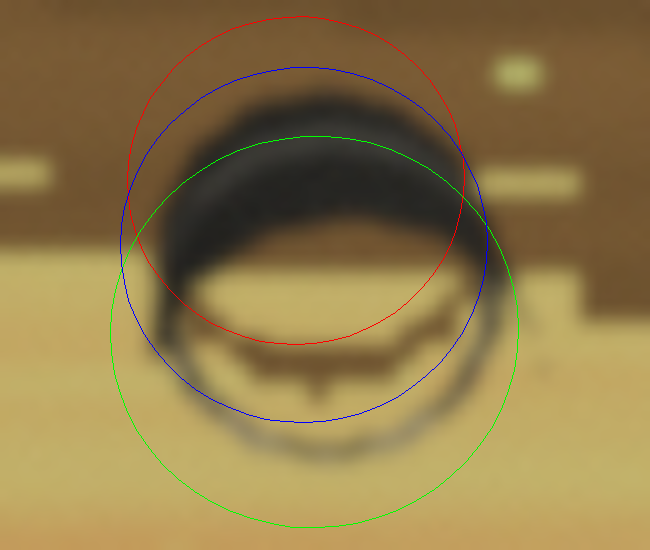

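```bash
python3 -c "
from h import *
a=np.linspace(0,2*np.pi,60); X,Y=.680,-.172
outs=[]
for n,f,x0,y0,x1,y1 in(('wrist','w5',235,160,300,215),('scene','s8',205,225,240,260),('top','top1',305,160,330,185)):
  im=cv2.imread('pics/raw_%s.png'%f)[y0:y1,x0:x1]; S=380/(y1-y0)
  big=cv2.resize(im,None,fx=S,fy=S,interpolation=cv2.INTER_CUBIC)
  for z,c in((0,(0,0,255)),(.055,(0,255,0))):
    q=proj(n,np.stack([X+.017*np.cos(a),Y+.017*np.sin(a),z+0*a],1))
    q=((q-[x0,y0]+.5)*S).astype(int); cv2.polylines(big,[q],True,c,1)
  outs.append(cv2.resize(big,(int(260*big.shape[1]/big.shape[0]),260)))
cv2.imwrite('pics/ov.png',np.hstack(outs))
"
```

```text
(no output)
```

View pics/ov.png

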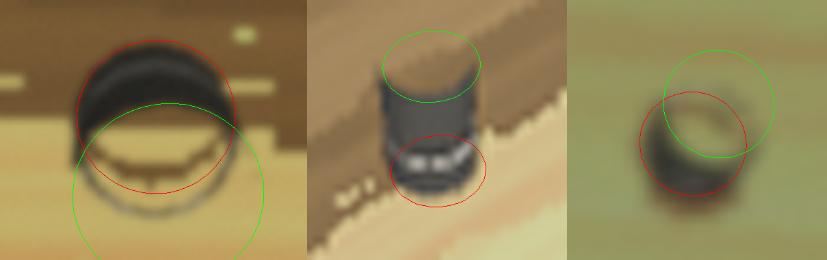

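```bash
python3 -m inch '[{"jaw":60,"x":0.1,"y":0.22,"z":-0.6,"ax":0.02,"ay":0.07,"az":0.06},{"jaw":60,"x":0,"y":0,"z":-0.6,"ax":0,"ay":0,"az":0},{"jaw":60,"x":0,"y":0,"z":-0.4,"ax":0,"ay":0,"az":0},{"jaw":60,"x":0,"y":0,"z":-0.2,"ax":0,"ay":0,"az":0},{"jaw":60,"x":0,"y":0,"z":0,"ax":0,"ay":0,"az":0}]'; python3 -c "
from h import *
go([.677,-.171,.026],frame(90))
snap('wrist','w6');snap('scene','s9');crop('s9','s9c',170,190,270,290,7)
"
```

```text
time_s: 13.02
tcp_pos: [0.6866, -0.1752, 0.0391]
ee_rot: [[-1.0, 0.001, 0.029], [0.001, 1.0, -0.005], [-0.029, -0.005, -1.0]]
wrist_force: [0.3, 0.4, -0.3]
gripper_width: 0.766
tcp [ 0.6866 -0.1752  0.0391] F [ 0.28  0.39 -0.3 ] M [-0.02  0.07 -0.02] w 0.766 t 13.03 
shift units [-0.161  0.07  -0.218] turn units [0.027 0.169 0.008]
```

View pics/w6.png

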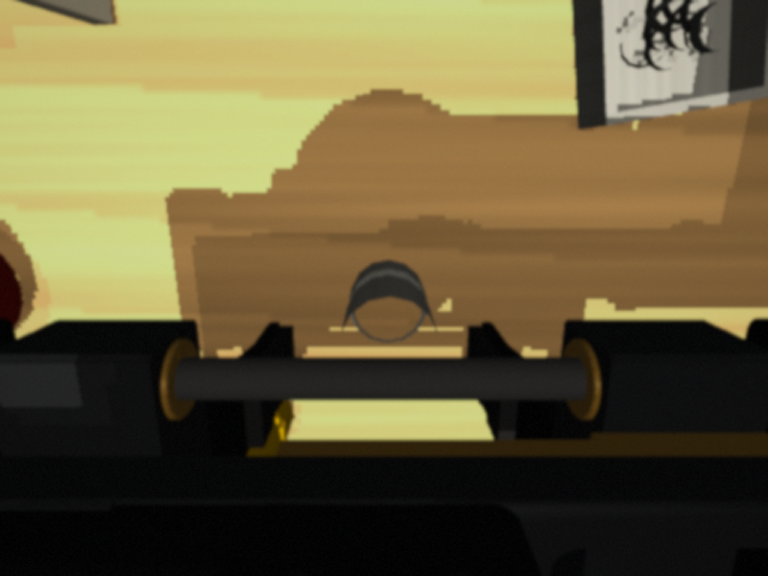

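View pics/s9c.png

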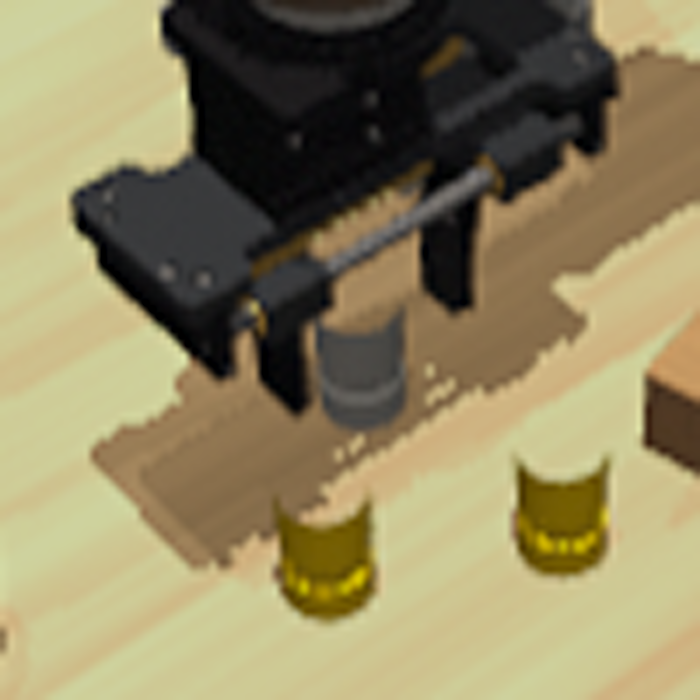

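```bash
python3 -c "
from h import *
for v in (262,341): print(ray('wrist',389/1.5,v/1.5,0.0))
print([ray('wrist',u/1.5,301/1.5,0.)[:2] for u in(351,427)])
"
```

```text
[ 0.6627518  -0.17165618  0.        ]
[ 0.701528   -0.17148247  0.        ]
[array([ 0.68141324, -0.1892598 ]), array([ 0.68137492, -0.15390634])]
```

```bash
python3 -m inch '[{"jaw":60,"x":-0.09,"y":0.06,"z":-0.2,"ax":0.02,"ay":0.17,"az":0},{"jaw":60,"x":0,"y":0,"z":0,"ax":0,"ay":0,"az":0}]'; python3 -c "
from h import *
go([.681,-.1715,.026],frame(90))"
```

```text
time_s: 13.38
tcp_pos: [0.6827, -0.1715, 0.0297]
ee_rot: [[-1.0, 0.001, 0.003], [0.001, 1.0, -0.001], [-0.003, -0.001, -1.0]]
wrist_force: [0.3, -0.2, -0.7]
gripper_width: 0.767
tcp [ 0.6827 -0.1715  0.0297] F [ 0.33 -0.23 -0.69] M [-0.01  0.07  0.02] w 0.767 t 13.38 
shift units [-0.029 -0.    -0.062] turn units [0.008 0.02  0.006]
```

```bash
python3 -m inch '[{"jaw":200,"x":-0.03,"y":0,"z":-0.06,"ax":0,"ay":0.02,"az":0},{"jaw":255,"x":0,"y":0,"z":0,"ax":0,"ay":0,"az":0},{"jaw":255,"x":0,"y":0,"z":0,"ax":0,"ay":0,"az":0},{"jaw":255,"x":0,"y":0,"z":0,"ax":0,"ay":0,"az":0},{"jaw":255,"x":0,"y":0,"z":0,"ax":0,"ay":0,"az":0},{"jaw":255,"x":0,"y":0,"z":0,"ax":0,"ay":0,"az":0},{"jaw":255,"x":0,"y":0,"z":0,"ax":0,"ay":0,"az":0}]'; python3 -c "
from h import *
go([.681,-.1715,.026],frame(90))"
```

```text
time_s: 14.25
tcp_pos: [0.6812, -0.1716, 0.0264]
ee_rot: [[-1.0, 0.001, 0.001], [0.001, 1.0, -0.002], [-0.001, -0.002, -1.0]]
wrist_force: [-0.2, -0.6, 0.7]
gripper_width: 0.378
tcp [ 0.6812 -0.1716  0.0264] F [-0.22 -0.62  0.74] M [-0.03  0.   -0.03] w 0.378 t 14.25 
shift units [-0.004  0.002 -0.007] turn units [0.01  0.004 0.004]
```

```bash
python3 -m inch '[{"jaw":255,"x":0,"y":0,"z":0.3,"ax":0,"ay":0,"az":0},{"jaw":255,"x":0,"y":0,"z":0.7,"ax":0,"ay":0,"az":0},{"jaw":255,"x":-0.3,"y":0.1,"z":0.6,"ax":0,"ay":0,"az":0},{"jaw":255,"x":-0.6,"y":0.3,"z":0.1,"ax":0,"ay":0,"az":0},{"jaw":255,"x":-0.7,"y":0.35,"z":0,"ax":0,"ay":0,"az":0},{"jaw":255,"x":-0.7,"y":0.35,"z":0,"ax":0,"ay":0,"az":0},{"jaw":255,"x":-0.5,"y":0.3,"z":0,"ax":0,"ay":0,"az":0},{"jaw":255,"x":0,"y":0,"z":0,"ax":0,"ay":0,"az":0}]'; python3 -c "
from h import *
go([.497,-.080,.031],frame(90))
snap('wrist','w7');snap('scene','s10')
crop('s10','s10c',170,150,270,250,7)
"
```

```text
time_s: 15.25
tcp_pos: [0.5083, -0.0857, 0.138]
ee_rot: [[-1.0, 0.001, 0.007], [0.001, 1.0, -0.001], [-0.007, -0.001, -1.0]]
wrist_force: [0.4, -0.9, -1.1]
gripper_width: 0.376
tcp [ 0.5083 -0.0857  0.138 ] F [ 0.39 -0.89 -1.12] M [-0.06 -0.1  -0.02] w 0.376 t 15.25 
shift units [-0.188  0.096 -1.783] turn units [0.006 0.042 0.006]
```

View pics/w7.png

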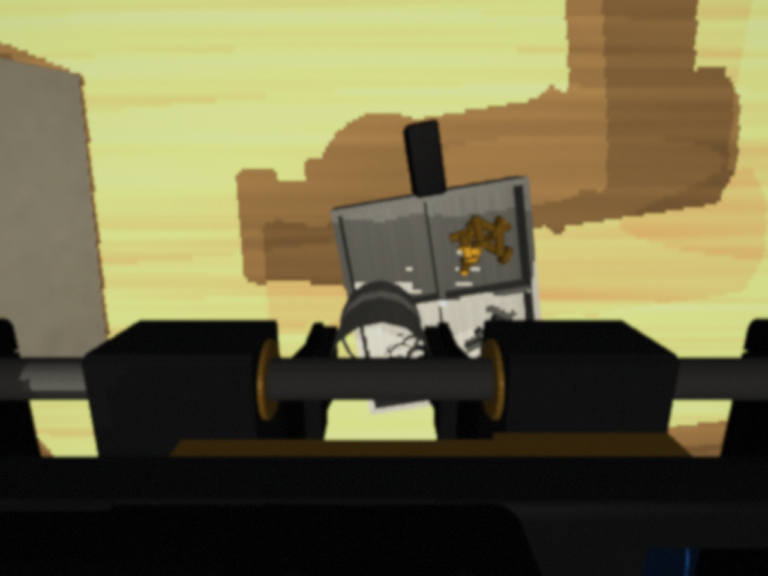

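View pics/s10c.png

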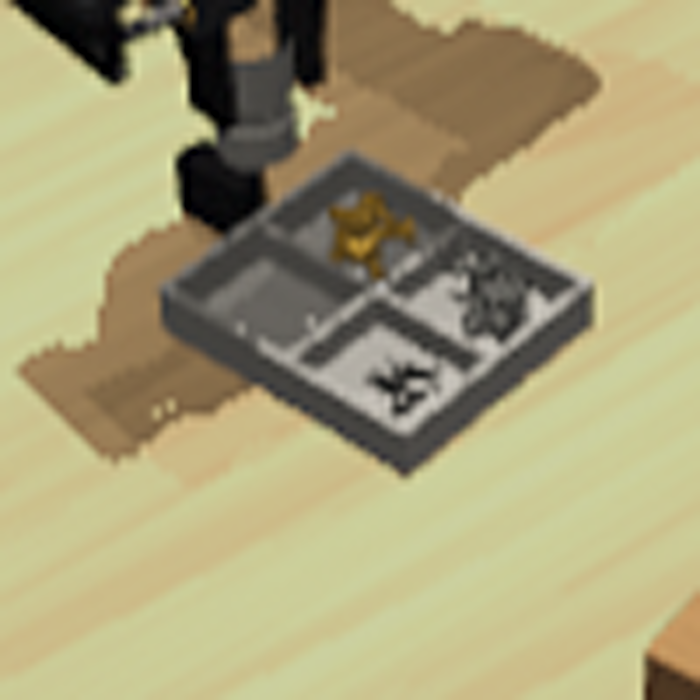

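```bash
python3 -c "
from h import *
a=np.radians(9.69);R=np.array([[np.cos(a),-np.sin(a)],[np.sin(a),np.cos(a)]]);o=np.array([.5255,-.0461])
for uv,X in (((333,210),(-.07,-.06)),((527,178),(-.07,.06))): print(ray('wrist',uv[0]/1.5,uv[1]/1.5,.025)[:2], o+R@X)
print(ray('wrist',421/1.5,122/1.5,.044)[:2], o+R@[-.110,0])
"
```

```text
[ 0.46930151 -0.11519703] [ 0.46659774 -0.11702619]
[ 4.50747411e-01 -1.23464150e-04] [0.44639966 0.00126176]
[ 0.42094416 -0.06492171] [ 0.41706939 -0.06461491]
```

```bash
python3 -m inch '[{"jaw":255,"x":-0.16,"y":0.1,"z":-0.4,"ax":0,"ay":0.04,"az":0},{"jaw":255,"x":0,"y":0,"z":-0.6,"ax":0,"ay":0,"az":0},{"jaw":255,"x":0,"y":0,"z":-0.4,"ax":0,"ay":0,"az":0},{"jaw":255,"x":0,"y":0,"z":-0.1,"ax":0,"ay":0,"az":0},{"jaw":255,"x":0,"y":0,"z":0,"ax":0,"ay":0,"az":0}]'; python3 -c "
from h import *
go([.4985,-.080,.031],frame(90))
snap('scene','s11')
crop('s11','s11c',170,150,270,250,7)
"
```

```text
time_s: 15.98
tcp_pos: [0.509, -0.0817, 0.0484]
ee_rot: [[-1.0, 0.003, 0.012], [0.003, 1.0, -0.002], [-0.012, -0.002, -1.0]]
wrist_force: [-0.3, -1.0, -1.4]
gripper_width: 0.38
tcp [ 0.509  -0.0817  0.0484] F [-0.35 -1.05 -1.4 ] M [-0.02  0.   -0.02] w 0.38 t 15.97 
shift units [-0.175  0.029 -0.29 ] turn units [0.01  0.069 0.019]
```

View pics/s11c.png

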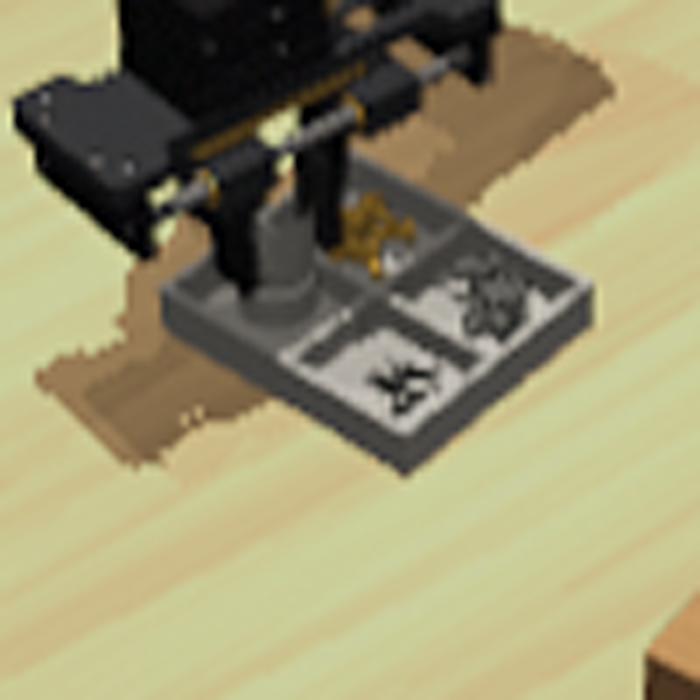

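```bash
python3 -m inch '[{"jaw":255,"x":-0.2,"y":0.03,"z":-0.08,"ax":0,"ay":0.07,"az":0},{"jaw":255,"x":-0.03,"y":0,"z":-0.12,"ax":0,"ay":0,"az":0},{"jaw":255,"x":0,"y":0,"z":-0.05,"ax":0,"ay":0,"az":0},{"jaw":255,"x":0,"y":0,"z":0,"ax":0,"ay":0,"az":0}]'; python3 -c "
from h import *
go([.4985,-.080,.031],frame(90))
"
```

```text
time_s: 16.52
tcp_pos: [0.4959, -0.0797, 0.0349]
ee_rot: [[-1.0, 0.003, 0.004], [0.003, 1.0, -0.001], [-0.004, -0.001, -1.0]]
wrist_force: [0.4, -0.1, -2.0]
gripper_width: 0.384
tcp [ 0.4959 -0.0797  0.0349] F [ 0.44 -0.13 -1.98] M [-0.06 -0.03 -0.02] w 0.384 t 16.52 
shift units [ 0.044 -0.005 -0.066] turn units [0.007 0.025 0.018]
```

```bash
python3 -m inch '[{"jaw":255,"x":0.03,"y":0,"z":-0.08,"ax":0,"ay":0.02,"az":0},{"jaw":255,"x":0,"y":0,"z":-0.02,"ax":0,"ay":0,"az":0},{"jaw":255,"x":0,"y":0,"z":0,"ax":0,"ay":0,"az":0}]'; python3 -c "
from h import *
go([.4985,-.080,.031],frame(90))
"
```

```text
time_s: 16.9
tcp_pos: [0.4987, -0.0797, 0.0303]
ee_rot: [[-1.0, 0.002, 0.002], [0.002, 1.0, -0.002], [-0.002, -0.002, -1.0]]
wrist_force: [0.3, 0.0, -1.7]
gripper_width: 0.38
tcp [ 0.4987 -0.0797  0.0303] F [ 0.26  0.04 -1.74] M [ 0.01 -0.05 -0.  ] w 0.38 t 16.9 
shift units [-0.003 -0.005  0.011] turn units [0.01  0.01  0.011]
```

```bash
python3 -m inch '[{"jaw":255,"x":0,"y":0,"z":-0.025,"ax":0,"ay":0,"az":0},{"jaw":255,"x":0,"y":0,"z":0,"ax":0,"ay":0,"az":0},{"jaw":140,"x":0,"y":0,"z":0,"ax":0,"ay":0,"az":0},{"jaw":120,"x":0,"y":0,"z":0,"ax":0,"ay":0,"az":0},{"jaw":100,"x":0,"y":0,"z":0,"ax":0,"ay":0,"az":0},{"jaw":90,"x":0,"y":0,"z":0,"ax":0,"ay":0,"az":0},{"jaw":90,"x":0,"y":0,"z":0,"ax":0,"ay":0,"az":0}]'; python3 -c "
from h import *
go([.4985,-.080,.031],frame(90))
snap('scene','s12')
crop('s12','s12c',170,150,270,250,7)
"
```

```text
time_s: 17.77
tcp_pos: [0.5003, -0.0797, 0.0299]
ee_rot: [[-1.0, 0.001, 0.003], [0.001, 1.0, -0.002], [-0.003, -0.002, -1.0]]
wrist_force: [-0.4, 0.6, 0.5]
gripper_width: 0.64
tcp [ 0.5003 -0.0797  0.0299] F [-0.36  0.57  0.54] M [-0.02  0.01  0.02] w 0.64 t 17.77 
shift units [-0.029 -0.005  0.019] turn units [0.013 0.019 0.005]
```

View pics/s12c.png

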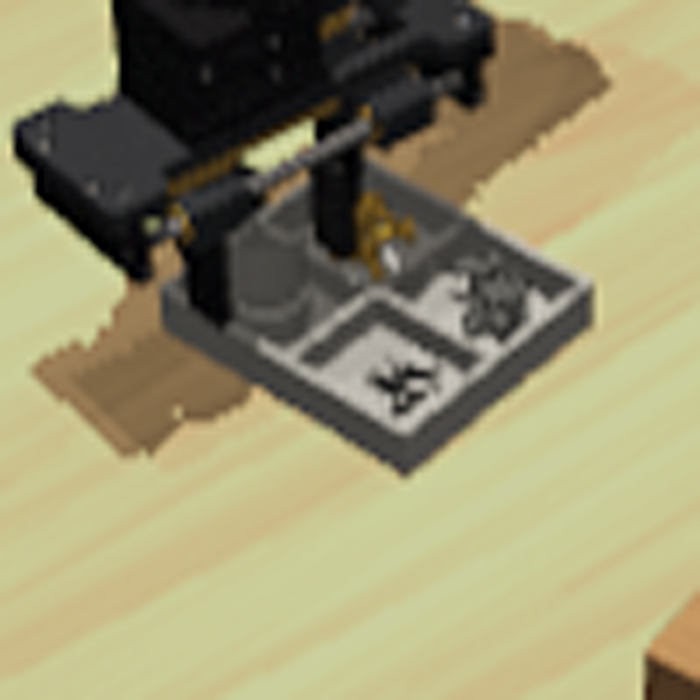

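The coupling stands in its pocket. I lift off and swing back to the pull with a 33° tilt.

```bash
python3 -m inch '[{"jaw":90,"x":0,"y":0,"z":0.4,"ax":0,"ay":0,"az":0},{"jaw":90,"x":0,"y":0,"z":0.8,"ax":0,"ay":0,"az":0},{"jaw":90,"x":0,"y":0,"z":0.7,"ax":0,"ay":0,"az":0.2},{"jaw":90,"x":-0.5,"y":0,"z":0.2,"ax":0,"ay":-0.5,"az":0.3},{"jaw":90,"x":-0.5,"y":0,"z":0,"ax":0.1,"ay":-0.7,"az":0.3},{"jaw":90,"x":-0.4,"y":0,"z":0,"ax":0.2,"ay":-0.7,"az":0.2},{"jaw":90,"x":-0.2,"y":0,"z":0,"ax":0.2,"ay":-0.7,"az":0},{"jaw":90,"x":0,"y":0,"z":0,"ax":0.1,"ay":-0.6,"az":0},{"jaw":90,"x":0,"y":0,"z":0,"ax":0,"ay":0,"az":0}]'; cat >> h.py <<'E'
def yt(d): a=np.radians(d); return [-np.sin(a),np.cos(a),0]
E
python3 -c "
from h import *
go([.399,-.0673,.083],frame(99.4,yt(9.4),-33)); print(sense()['joints'].round(1))
snap('wrist','w8'); snap('top','t8')"
```

```text
time_s: 18.95
tcp_pos: [0.401, -0.0799, 0.1601]
ee_rot: [[-0.818, -0.182, 0.546], [-0.139, 0.983, 0.118], [-0.559, 0.02, -0.829]]
wrist_force: [-0.5, -0.4, -0.3]
gripper_width: 0.643
tcp [ 0.401  -0.0799  0.1601] F [-0.51 -0.41 -0.27] M [-0.26  1.11 -0.  ] w 0.643 t 18.95 
shift units [-0.033  0.211 -1.286] turn units [-0.132  0.076 -0.106]
[ 11.3  -8.7 -53.9  -2.7 -10.8 -88.7]
```

View pics/w8.png

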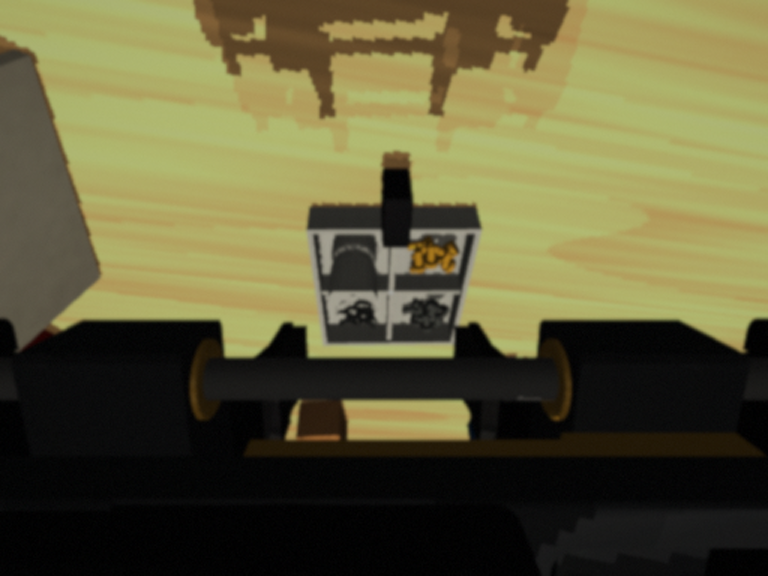

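View pics/t8.png

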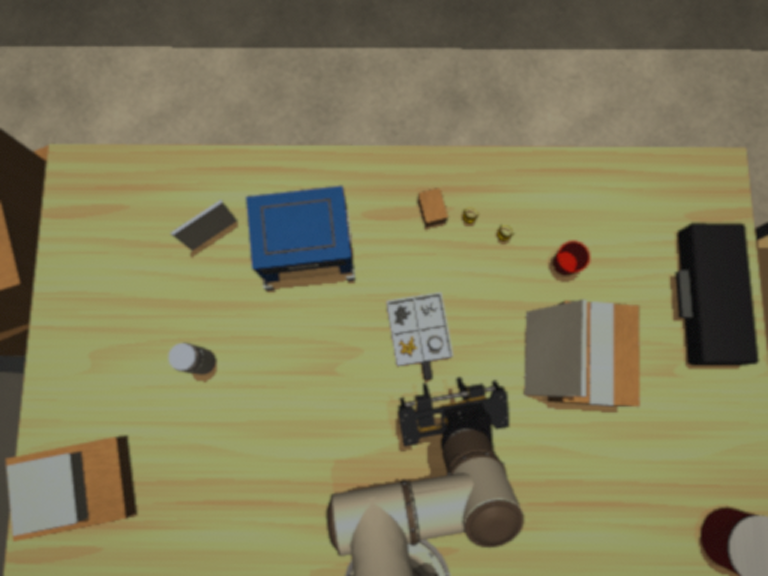

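The wrist view shows the tray with the pull at (396,200) and the coupling upright in the pocket at (355,260). Joint 5 is at −10.8°, close to its limit, so I'll first drag the tray with a nearly vertical grasp and regrip with the full tilt further out.

```bash
python3 -c "
from h import *
crop('w8','w8c',190,90,340,235,5)
crop('t8','t8c',250,190,310,260,9)
"
```

```text
(no output)
```

View pics/w8c.png

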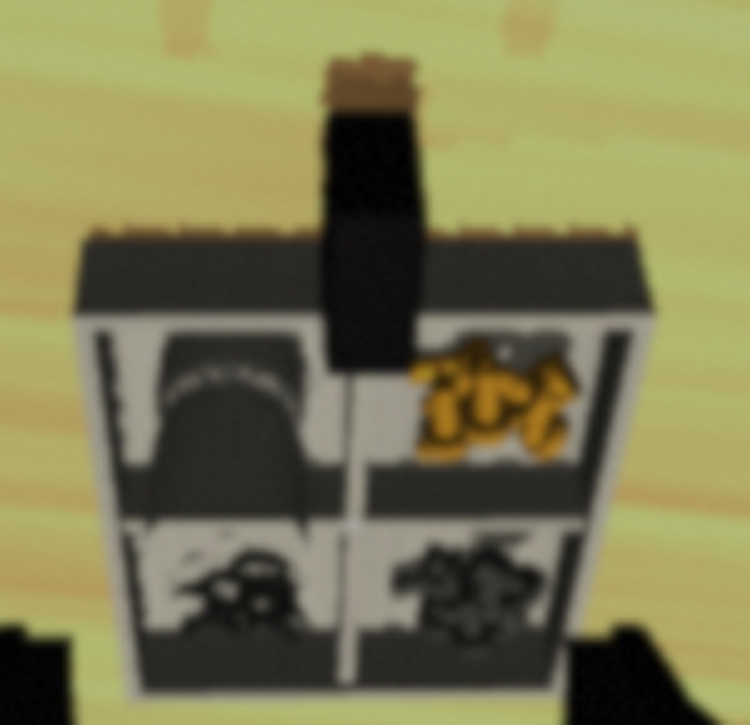

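View pics/t8c.png

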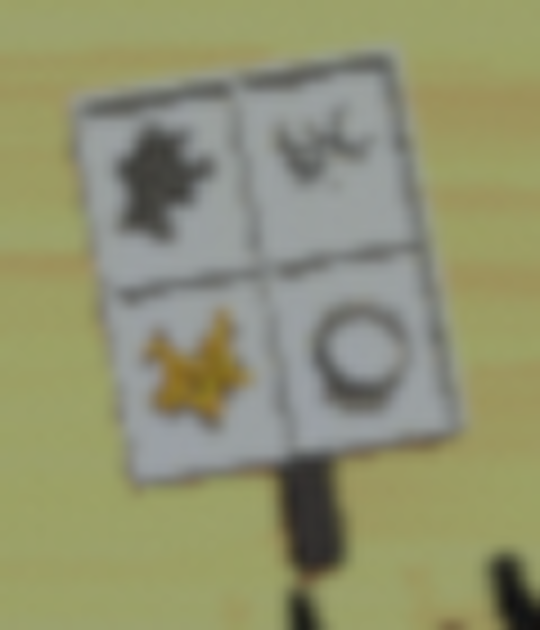

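```bash
python3 -c "
import fit; from fit import *
PW=P('wrist')
o=lambda u,v: px((190,90),5,u,v)
t=lambda u,v: px((250,190),9,u,v)
fit.PS=PW
obs=[('w',(-.07,-.06,.025),o(78,315)),('w',(-.07,.06,.025),o(655,315)),('w',(-.07,-.06,0),o(85,238)),('w',(-.07,.06,0),o(635,238)),('w',(.07,-.06,.025),o(132,698)),('w',(.07,.06,.025),o(563,694))]
q,r=fit.fit(obs,[.5,0,0]); print(q[:2],np.degrees(q[2]),r)
to=[('top',(.07,.06,.025),t(75,100)),('top',(.07,-.06,.025),t(400,47)),('top',(-.07,-.06,.025),t(462,432)),('top',(-.07,.06,.025),t(135,487))]
q,r=fit.fit(to,[.5,0,0]); print(q[:2],np.degrees(q[2]),r)
for u in(330,415): print(ray('wrist',*o(u,213),.044,PW))
"
```

```text
Traceback (most recent call last):
AttributeError: 'function' object has no attribute 'fit'
```

```bash
python3 -c "
import fit as F; from h import *
px=F.px
PW=P('wrist')
o=lambda u,v: px((190,90),5,u,v)
t=lambda u,v: px((250,190),9,u,v)
F.PS=PW
obs=[('w',(-.07,-.06,.025),o(78,315)),('w',(-.07,.06,.025),o(655,315)),('w',(-.07,-.06,0),o(85,238)),('w',(-.07,.06,0),o(635,238)),('w',(.07,-.06,.025),o(132,698)),('w',(.07,.06,.025),o(563,694))]
q,r=F.fit(obs,[.5,0,0]); print(q[:2],np.degrees(q[2]),r)
to=[('top',(.07,.06,.025),t(75,100)),('top',(.07,-.06,.025),t(400,47)),('top',(-.07,-.06,.025),t(462,432)),('top',(-.07,.06,.025),t(135,487))]
q,r=F.fit(to,[.5,0,0]); print(q[:2],np.degrees(q[2]),r)
for u in(330,415): print(ray('wrist',*o(u,213),.044,PW))
"
```

```text
[ 0.52958916 -0.04462237] 9.755610527538034 [[-0.9, 0.2], [0.5, -0.1], [-0.2, 0.0], [0.7, -0.1], [-0.6, 0.4], [0.4, 0.5]]
[ 0.52421202 -0.04608443] 9.147158458412013 [[-0.5, -0.2], [0.1, 0.0], [0.7, 0.2], [-0.3, -0.0]]
[ 0.42178793 -0.0720834   0.044     ]
[ 0.41925097 -0.05727844  0.044     ]
```

```bash
python3 -m inch '[{"jaw":90,"x":0.2,"y":0.15,"z":0,"ax":-0.1,"ay":0.6,"az":0},{"jaw":90,"x":0.2,"y":0.1,"z":-0.2,"ax":-0.1,"ay":0.6,"az":0},{"jaw":90,"x":0.1,"y":0.1,"z":-0.3,"ax":-0.1,"ay":0.6,"az":0},{"jaw":90,"x":0,"y":0,"z":-0.4,"ax":-0.1,"ay":0.4,"az":0},{"jaw":90,"x":0,"y":0,"z":-0.3,"ax":0,"ay":0,"az":0},{"jaw":90,"x":0,"y":0,"z":0,"ax":0,"ay":0,"az":0}]'
python3 -c "
from h import *
go([.437,-.0606,.075],frame(99.5,yt(9.5),-10)); print(sense()['joints'].round(1))"
```

```text
time_s: 19.8
tcp_pos: [0.4465, -0.0554, 0.0911]
ee_rot: [[-0.966, -0.177, 0.188], [-0.171, 0.984, 0.05], [-0.193, 0.016, -0.981]]
wrist_force: [-0.7, 0.7, 0.8]
gripper_width: 0.652
tcp [ 0.4465 -0.0554  0.0911] F [-0.65  0.67  0.75] M [-0.1   0.41  0.02] w 0.652 t 19.8 
shift units [-0.158 -0.086 -0.269] turn units [-0.11   0.098 -0.07 ]
[ 13.5   9.6 -40.8  -0.5 -28.4 -93. ]
```

```bash
python3 -m inch '[{"jaw":90,"x":-0.2,"y":-0.09,"z":-0.2,"ax":-0.11,"ay":0.1,"az":-0.07},{"jaw":90,"x":-0.03,"y":0,"z":-0.4,"ax":0,"ay":0,"az":0},{"jaw":90,"x":-0.05,"y":0,"z":-0.4,"ax":0,"ay":0,"az":0},{"jaw":90,"x":0,"y":0,"z":-0.1,"ax":0,"ay":0,"az":0},{"jaw":90,"x":0,"y":0,"z":0,"ax":0,"ay":0,"az":0}]'
python3 -c "
from h import *
go([.437,-.0606,.017],frame(99.5,yt(9.5),-10)); print(sense()['joints'].round(1))"
```

```text
time_s: 20.42
tcp_pos: [0.4379, -0.0594, 0.0284]
ee_rot: [[-0.969, -0.168, 0.18], [-0.165, 0.986, 0.029], [-0.182, -0.002, -0.983]]
wrist_force: [0.3, -0.7, 0.0]
gripper_width: 0.646
tcp [ 0.4379 -0.0594  0.0284] F [ 0.32 -0.67  0.04] M [-0.01  0.4  -0.  ] w 0.646 t 20.43 
shift units [-0.015 -0.021 -0.19 ] turn units [ 0.003  0.051 -0.015]
[ 14.1  16.2 -47.2   3.3 -16.1 -97.6]
```

```bash
python3 -m inch '[{"jaw":90,"x":-0.03,"y":-0.02,"z":-0.15,"ax":0,"ay":0.05,"az":0},{"jaw":200,"x":0,"y":0,"z":0,"ax":0,"ay":0,"az":0},{"jaw":255,"x":0,"y":0,"z":0,"ax":0,"ay":0,"az":0},{"jaw":255,"x":0,"y":0,"z":0,"ax":0,"ay":0,"az":0},{"jaw":255,"x":0,"y":0,"z":0,"ax":0,"ay":0,"az":0},{"jaw":255,"x":0,"y":0,"z":0,"ax":0,"ay":0,"az":0},{"jaw":255,"x":0,"y":0,"z":0,"ax":0,"ay":0,"az":0},{"jaw":255,"x":0,"y":0,"z":0,"ax":0,"ay":0,"az":0}]'
python3 -c "
from h import *
go([.437,-.0606,.02],frame(99.5,yt(9.5),-10)); print(sense()['joints'].round(1))"
```

```text
time_s: 21.42
tcp_pos: [0.4385, -0.0602, 0.0214]
ee_rot: [[-0.97, -0.168, 0.176], [-0.165, 0.986, 0.03], [-0.179, -0.0, -0.984]]
wrist_force: [-0.1, -0.1, 0.4]
gripper_width: 0.206
tcp [ 0.4385 -0.0602  0.0214] F [-0.05 -0.07  0.39] M [-0.09  0.31 -0.07] w 0.206 t 21.43 
shift units [-0.025 -0.007 -0.023] turn units [-0.004  0.031 -0.016]
[ 13.9  17.2 -47.2   2.9 -15.2 -97. ]
```

Pull gripped (18 mm). I drag the tray sideways to line it up with the cabinet.

```bash
python3 -m inch '[{"jaw":255,"x":0,"y":0.2,"z":0,"ax":0,"ay":0,"az":0},{"jaw":255,"x":0,"y":0.4,"z":0,"ax":0,"ay":0,"az":-0.03},{"jaw":255,"x":0,"y":0.4,"z":0,"ax":0,"ay":0,"az":-0.03},{"jaw":255,"x":0,"y":0.4,"z":0,"ax":0,"ay":0,"az":-0.03}]'
python3 -c "
from h import *
go([.446,.1665,.0214],frame(97.34,yt(7.34),-10)); print(sense()['joints'].round(1))"
```

```text
time_s: 21.92
tcp_pos: [0.4354, 0.0208, 0.0214]
ee_rot: [[-0.976, -0.134, 0.171], [-0.132, 0.991, 0.022], [-0.172, -0.001, -0.985]]
wrist_force: [0.2, -6.9, 5.2]
gripper_width: 0.208
tcp [0.4354 0.0208 0.0214] F [ 0.25 -6.9   5.21] M [-2.12 -0.33 -0.93] w 0.208 t 21.93 
shift units [1.760e-01 2.428e+00 1.000e-03] turn units [ 0.008 -0.006 -0.034]
[  25.8   16.5  -52.6   15.4  -11.9 -123. ]
```

```bash
python3 -m inch '[{"jaw":255,"x":0.3,"y":0.1,"z":0.02,"ax":0,"ay":0,"az":0},{"jaw":255,"x":0.25,"y":0.3,"z":0,"ax":0,"ay":0,"az":0},{"jaw":255,"x":0,"y":0.4,"z":0,"ax":0,"ay":0,"az":0},{"jaw":255,"x":0,"y":0.4,"z":0,"ax":0,"ay":0,"az":0}]'
python3 -c "
from h import *
go([.461,.168,.0214],frame(97.34,yt(7.34),-10)); print(sense()['joints'].round(1))
snap('top','t9')"
```

```text
time_s: 22.42
tcp_pos: [0.4576, 0.0848, 0.0211]
ee_rot: [[-0.982, -0.116, 0.149], [-0.116, 0.993, 0.005], [-0.148, -0.012, -0.989]]
wrist_force: [0.8, -6.3, 3.6]
gripper_width: 0.207
tcp [0.4576 0.0848 0.0211] F [ 0.76 -6.34  3.62] M [-1.87 -0.21 -0.82] w 0.207 t 22.43 
shift units [0.056 1.387 0.004] turn units [ 0.087 -0.136  0.07 ]
[  32.9   19.1  -47.6   15.6  -16.5 -130.9]
```

View pics/t9.png

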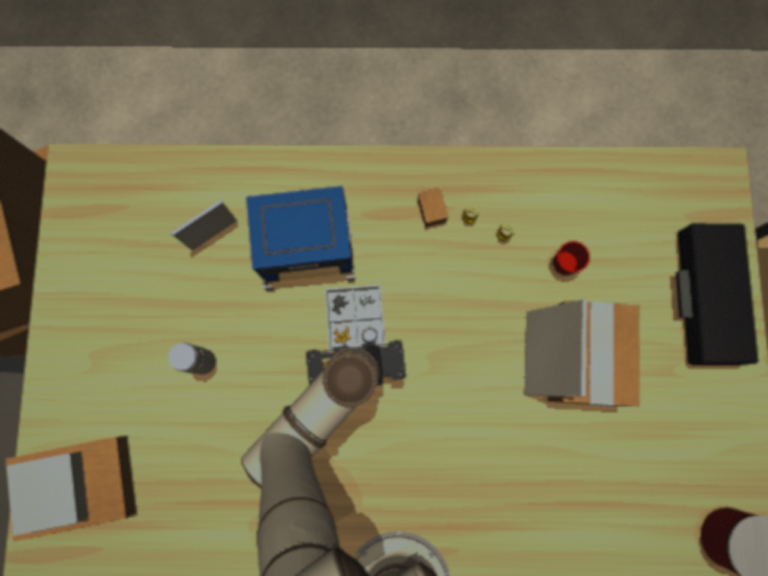

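```bash
python3 -m inch '[{"jaw":255,"x":-0.06,"y":0.35,"z":0,"ax":0.03,"ay":-0.05,"az":0.1},{"jaw":255,"x":-0.06,"y":0.35,"z":0,"ax":0.03,"ay":-0.05,"az":0.1},{"jaw":255,"x":-0.06,"y":0.35,"z":0,"ax":0.03,"ay":-0.04,"az":0.1},{"jaw":255,"x":-0.06,"y":0.35,"z":0,"ax":0,"ay":0,"az":0.1},{"jaw":255,"x":0,"y":0,"z":0,"ax":0,"ay":0,"az":0}]'
python3 -c "
from h import *
go([.447,.167,.0214],frame(97.34,yt(7.34),-10)); print(sense()['joints'].round(1))
snap('top','t10'); crop('t10','t10c',160,160,270,270,6)"
```

```text
time_s: 23.1
tcp_pos: [0.4416, 0.166, 0.0212]
ee_rot: [[-0.969, -0.179, 0.168], [-0.178, 0.984, 0.023], [-0.169, -0.008, -0.986]]
wrist_force: [0.6, 3.9, -2.6]
gripper_width: 0.203
tcp [0.4416 0.166  0.0212] F [ 0.56  3.92 -2.63] M [1.01 0.86 0.29] w 0.203 t 23.1 
shift units [0.09  0.017 0.003] turn units [ 0.049 -0.02  -0.296]
[  42.5   19.1  -50.    23.5  -14.1 -144.7]
```

View pics/t10c.png

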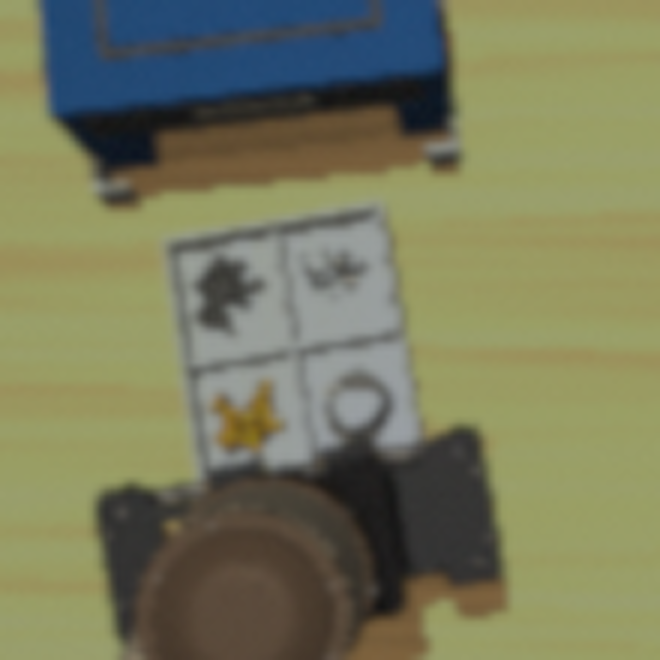

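```bash
cat > tp.py <<'E'
import fit as F; from h import *
CAB=np.array([.6374,.1912]); CY=np.radians(7.34)
def tocab(p): d=np.array(p[:2])-CAB; c,s=np.cos(CY),np.sin(CY); return np.array([c*d[0]+s*d[1],-s*d[0]+c*d[1]])
def tray(obs):
    q,r=F.fit(obs,[.5,.1,0]); print('tray',q[:2].round(4),'yaw',np.degrees(q[2]).round(2),'cab',tocab(q).round(4),'dyaw',np.degrees(q[2]-CY).round(2),r)
E
python3 -c "
from tp import *
t=lambda u,v:F.px((160,160),6,u,v)
tray([('top',(.07,.06,.025),t(168,240)),('top',(.07,-.06,.025),t(380,205)),('top',(-.07,.06,.025),t(203,482)),('top',(-.07,-.06,.025),t(424,450))])
for u,v in((113,190),(443,150)): w=ray('top',*t(u,v),.04); print(w,tocab(w))
for u,v in((52,117),(445,68)): w=ray('top',*t(u,v),.15); print(w,tocab(w))
print('tcp cab',tocab(sense()['tcp_pos']))
"
```

```text
tray [0.5301 0.1801] yaw 10.01 cab [-0.1078  0.0027] dyaw 2.67 [[-0.7, -1.0], [0.8, -1.4], [-0.4, 1.7], [0.3, 0.6]]
[0.60958957 0.2766456  0.04      ] [-0.01666626  0.08829839]
[0.63231941 0.10140197 0.04      ] [-0.01651129 -0.0884131 ]
[0.62573199 0.28720848 0.15      ] [0.00069336 0.09671241]
[0.65151696 0.09499448 0.15      ] [ 0.00171035 -0.0972207 ]
tcp cab [-0.19748265 -0.00031759]
```

```bash
python3 -m inch '[{"jaw":255,"x":0.05,"y":0.02,"z":0,"ax":0.02,"ay":0,"az":-0.15},{"jaw":255,"x":0.15,"y":0.03,"z":0,"ax":0.02,"ay":0,"az":-0.15},{"jaw":255,"x":0.25,"y":0.032,"z":0,"ax":0,"ay":0,"az":0},{"jaw":255,"x":0.2,"y":0.026,"z":0,"ax":0,"ay":0,"az":0},{"jaw":255,"x":0,"y":0,"z":0,"ax":0,"ay":0,"az":0}]'
python3 -c "
from tp import *
go([.555,.1806,.0214],frame(97.34,yt(7.34),-10)); print(sense()['joints'].round(1),tocab(sense()['tcp_pos']))
snap('top','t11'); crop('t11','t11c',160,140,270,250,6)"
```

```text
time_s: 23.78
tcp_pos: [0.4748, 0.1655, 0.0213]
ee_rot: [[-0.979, -0.123, 0.16], [-0.123, 0.992, 0.011], [-0.16, -0.009, -0.987]]
wrist_force: [2.1, 1.5, -3.0]
gripper_width: 0.205
tcp [0.4748 0.1655 0.0213] F [ 2.1   1.48 -3.02] M [ 0.72 -0.15  0.14] w 0.205 t 23.77 
shift units [1.337 0.251 0.002] turn units [ 0.061 -0.07   0.027]
[  40.4   21.6  -43.6   17.8  -18.2 -139.8] [-0.16456005 -0.0046965 ]
```

View pics/t11c.png

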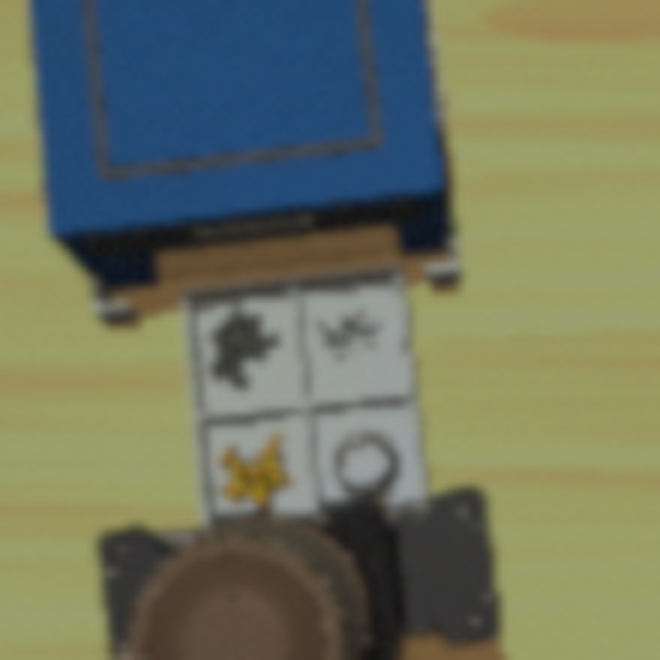

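```bash
python3 -c "
from tp import *
t=lambda u,v:F.px((160,140),6,u,v)
for u,v in((188,295),(405,270),(425,500)): w=ray('top',*t(u,v),.025); print(tocab(w))
"
```

```text
[-0.01033154  0.04992923]
[-0.01093438 -0.06761425]
[-0.13606695 -0.06444153]
```

```bash
python3 -m inch '[{"jaw":255,"x":-0.02,"y":0.1,"z":0,"ax":0.04,"ay":-0.04,"az":0.1},{"jaw":255,"x":0,"y":0.06,"z":0,"ax":0.03,"ay":-0.03,"az":0},{"jaw":255,"x":0,"y":0,"z":0,"ax":0,"ay":0,"az":0}]'
python3 -c "
from tp import *
go([.555,.1806,.0214],frame(97.34,yt(7.34),-10)); print(tocab(sense()['tcp_pos']))
snap('top','t12'); crop('t12','t12c',160,140,270,250,6)"
```

```text
time_s: 24.2
tcp_pos: [0.4721, 0.171, 0.0212]
ee_rot: [[-0.976, -0.134, 0.169], [-0.133, 0.991, 0.019], [-0.17, -0.004, -0.985]]
wrist_force: [1.0, 2.2, -1.6]
gripper_width: 0.205
tcp [0.4721 0.171  0.0212] F [ 0.99  2.2  -1.56] M [0.45 0.4  0.09] w 0.205 t 24.2 
shift units [1.381 0.161 0.003] turn units [ 0.023 -0.019 -0.039]
[-0.16648569  0.0010344 ]
```

View pics/t12c.png

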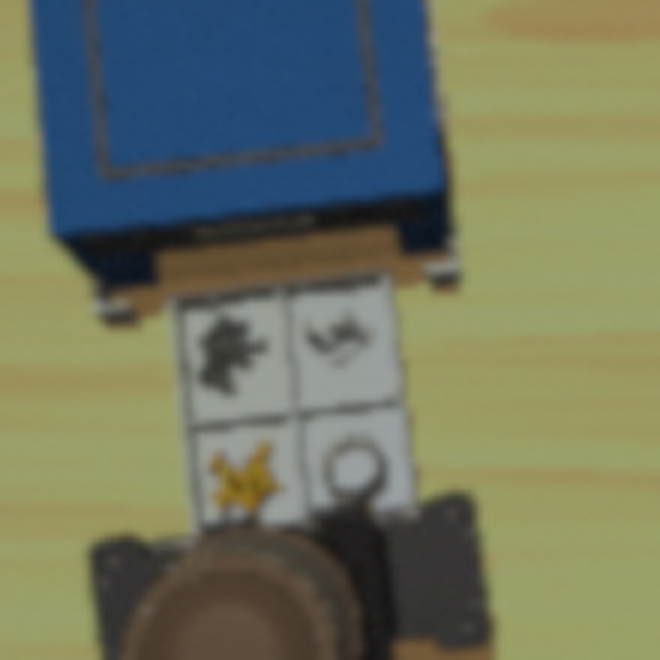

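```bash
python3 -m inch '[{"jaw":255,"x":0.2,"y":0.03,"z":0,"ax":0.02,"ay":-0.02,"az":-0.02},{"jaw":255,"x":0.25,"y":0.04,"z":0,"ax":0,"ay":0,"az":0},{"jaw":255,"x":0.15,"y":0.03,"z":0,"ax":0,"ay":0,"az":0},{"jaw":255,"x":0,"y":0,"z":0,"ax":0,"ay":0,"az":0}]'
python3 -c "
from tp import *
go([.555,.1806,.0214],frame(97.34,yt(7.34),-10)); print(tocab(sense()['tcp_pos']))
snap('top','t13'); crop('t13','t13c',160,140,270,250,6)"
```

```text
time_s: 24.75
tcp_pos: [0.5005, 0.1718, 0.0213]
ee_rot: [[-0.978, -0.131, 0.161], [-0.131, 0.991, 0.012], [-0.161, -0.01, -0.987]]
wrist_force: [1.8, 1.0, -1.9]
gripper_width: 0.204
tcp [0.5005 0.1718 0.0213] F [ 1.84  1.05 -1.91] M [ 0.69 -0.38  0.01] w 0.204 t 24.75 
shift units [0.909 0.147 0.002] turn units [ 0.065 -0.064 -0.02 ]
[-0.13828464 -0.00178266]
```

View pics/t13c.png

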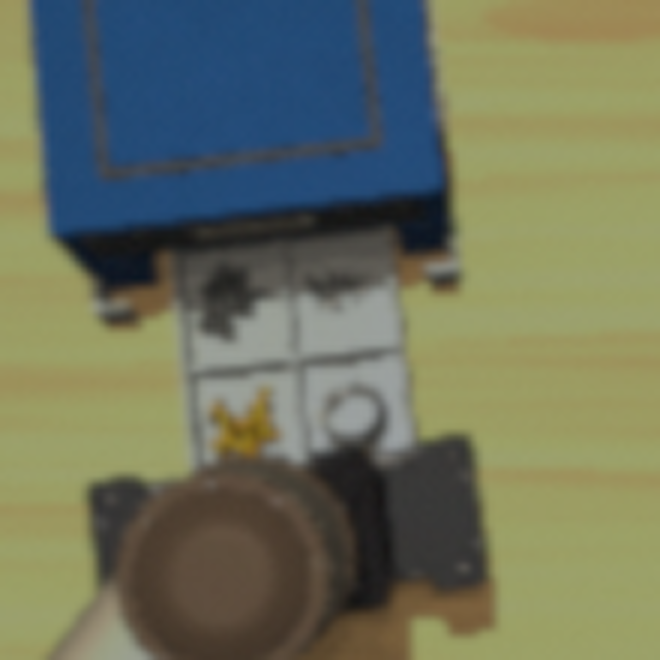

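```bash
python3 -c "
from tp import *
t=lambda u,v:F.px((160,140),6,u,v)
for u,v in((176,270),(195,465),(395,250),(412,440)): w=ray('top',*t(u,v),.025); print(tocab(w))
"
```

```text
[0.00413712 0.05505128]
[-0.10251877  0.05497465]
[ 0.00068682 -0.06346216]
[-0.10330995 -0.06113924]
```

```bash
python3 -m inch '[{"jaw":255,"x":0.15,"y":0.08,"z":0,"ax":0.03,"ay":-0.03,"az":0},{"jaw":255,"x":0.25,"y":0.08,"z":0,"ax":0.03,"ay":-0.03,"az":0},{"jaw":255,"x":0.25,"y":0.06,"z":0,"ax":0,"ay":0,"az":0},{"jaw":255,"x":0,"y":0,"z":0,"ax":0,"ay":0,"az":0}]'
python3 -c "
from tp import *
go([.555,.1806,.0214],frame(97.34,yt(7.34),-10)); print(tocab(sense()['tcp_pos']))
snap('top','t14'); crop('t14','t14c',160,140,270,250,6)"
```

```text
time_s: 25.3
tcp_pos: [0.53, 0.1776, 0.0214]
ee_rot: [[-0.98, -0.127, 0.156], [-0.127, 0.992, 0.007], [-0.155, -0.013, -0.988]]
wrist_force: [2.3, 1.4, -3.2]
gripper_width: 0.205
tcp [0.53   0.1776 0.0214] F [ 2.26  1.38 -3.22] M [ 0.91 -0.62  0.01] w 0.205 t 25.3 
shift units [0.417 0.051 0.   ] turn units [ 0.086 -0.095  0.006]
[-0.10825931  0.00019845]
```

View pics/t14c.png

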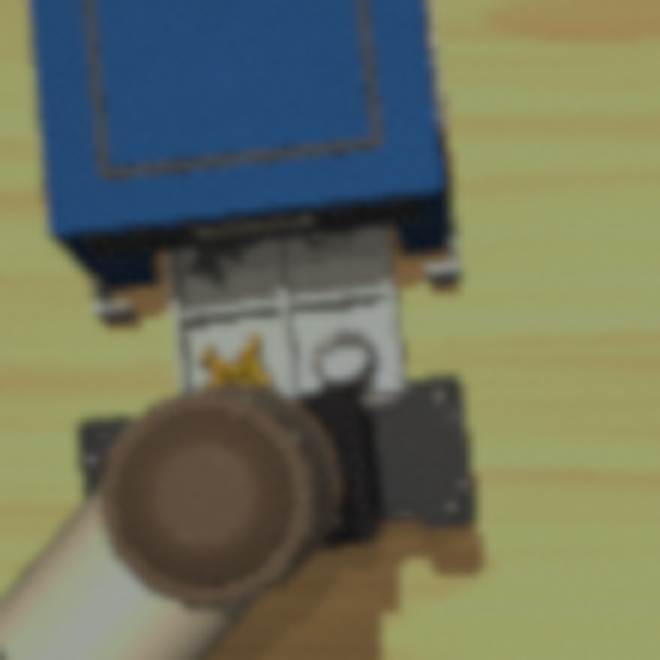

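Half the tray is in the bay, square and centred. I release, rise, tilt 33° and regrip.

```bash
python3 -m inch '[{"jaw":200,"x":0,"y":0,"z":0,"ax":0,"ay":0,"az":0},{"jaw":140,"x":0,"y":0,"z":0,"ax":0,"ay":0,"az":0},{"jaw":110,"x":0,"y":0,"z":0,"ax":0,"ay":0,"az":0},{"jaw":110,"x":0,"y":0,"z":0,"ax":0,"ay":0,"az":0},{"jaw":110,"x":-0.05,"y":0,"z":0.4,"ax":0,"ay":0,"az":0},{"jaw":110,"x":-0.3,"y":-0.04,"z":0.6,"ax":0.02,"ay":-0.3,"az":0},{"jaw":110,"x":-0.4,"y":-0.05,"z":0.2,"ax":0.08,"ay":-0.6,"az":0},{"jaw":110,"x":-0.1,"y":0,"z":0,"ax":0.1,"ay":-0.7,"az":0},{"jaw":110,"x":0,"y":0,"z":0,"ax":0.08,"ay":-0.6,"az":0},{"jaw":110,"x":0,"y":0,"z":0,"ax":0,"ay":0,"az":0}]'
cat >> tp.py <<'E'
def fromcab(x,y,z): c,s=np.cos(CY),np.sin(CY); return [CAB[0]+c*x-s*y,CAB[1]+s*x+c*y,z]
E
python3 -c "
from tp import *
go(fromcab(-.104-.04,0,.017+.0615),frame(97.34,yt(7.34),-33)); print(tocab(sense()['tcp_pos']),sense()['joints'].round(1))
snap('wrist','w15')
for X in((-.0915,.009,.044),(-.0915,-.009,.044),(-.1275,.009,.044),(-.1275,-.009,.044)): print((proj('wrist',fromcab(*X))*1.5).round(0))"
```

```text
time_s: 26.6
tcp_pos: [0.5163, 0.1481, 0.1188]
ee_rot: [[-0.912, -0.121, 0.393], [-0.12, 0.992, 0.026], [-0.393, -0.024, -0.919]]
wrist_force: [0.1, -1.0, -0.9]
gripper_width: 0.57
tcp [0.5163 0.1481 0.1188] F [ 0.13 -0.98 -0.91] M [-0.13  0.86 -0.04] w 0.57 t 26.6 
shift units [-0.361  0.412 -0.671] turn units [ 0.257 -0.959  0.053]
[-0.12564846 -0.02729517] [  29.2   10.2  -53.8   63.7  -10.9 -173.4]
[448. 296.]
[416. 296.]
[454. 242.]
[419. 241.]
```

View pics/w15.png

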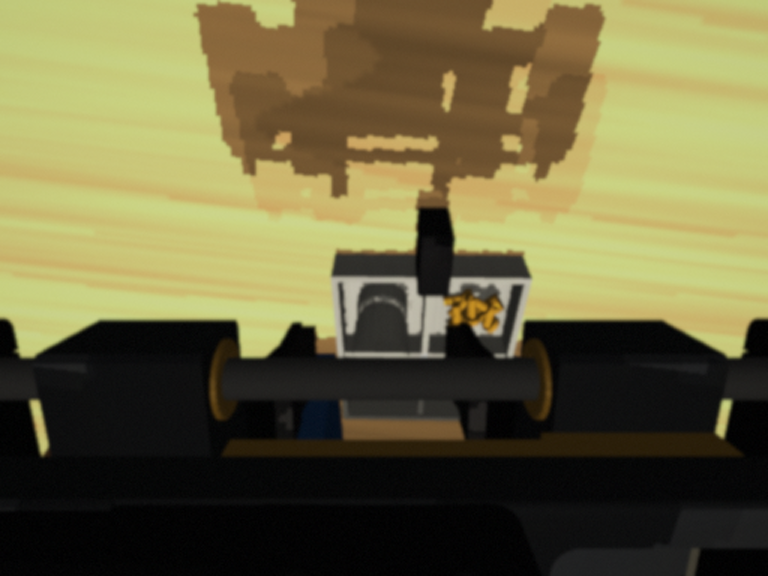

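Joints 5 and 6 are at their limits in this tilted pose, so the 33° grip isn't reachable here. Instead I'll push the tray home with closed fingers against the pull's front end. With the tool nearly upright, the body stays about 15 mm clear of the cabinet face. First I back out of this pose.

```bash
python3 -m inch '[{"jaw":110,"x":-0.1,"y":0.05,"z":0.1,"ax":-0.05,"ay":0.5,"az":0},{"jaw":255,"x":-0.2,"y":0.1,"z":0,"ax":-0.05,"ay":0.5,"az":0},{"jaw":255,"x":-0.2,"y":0.1,"z":0,"ax":-0.05,"ay":0.5,"az":0},{"jaw":255,"x":-0.2,"y":0.1,"z":0,"ax":0,"ay":0.1,"az":0},{"jaw":255,"x":0,"y":0,"z":0,"ax":0,"ay":0,"az":0}]'
python3 -c "
from tp import *
go(fromcab(-.17,0,.022),frame(97.34,yt(7.34),-6)); print(tocab(sense()['tcp_pos']),sense()['joints'].round(1))"
```

```text
time_s: 27.28
tcp_pos: [0.4957, 0.1616, 0.1265]
ee_rot: [[-0.97, -0.112, 0.216], [-0.117, 0.993, -0.011], [-0.213, -0.036, -0.976]]
wrist_force: [-0.4, -0.8, -0.2]
gripper_width: 0.199
tcp [0.4957 0.1616 0.1265] F [-0.36 -0.79 -0.18] M [ 0.03  0.39 -0.  ] w 0.199 t 27.27 
shift units [-0.449  0.131 -1.741] turn units [0.131 0.651 0.077]
[-0.14428252 -0.01121211] [  40.6   12.4  -36.    15.6  -33.5 -136.3]
```

```bash
python3 -m inch '[{"jaw":255,"x":-0.35,"y":0.1,"z":0,"ax":0.06,"ay":0.35,"az":0.07},{"jaw":255,"x":-0.3,"y":0.05,"z":-0.4,"ax":0.06,"ay":0.3,"az":0},{"jaw":255,"x":-0.05,"y":0,"z":-0.5,"ax":0,"ay":0,"az":0},{"jaw":255,"x":-0.03,"y":0,"z":-0.4,"ax":0,"ay":0,"az":0},{"jaw":255,"x":0,"y":0,"z":0,"ax":0,"ay":0,"az":0}]'
python3 -c "
from tp import *
go(fromcab(-.17,0,.022),frame(97.34,yt(7.34),-6)); print(tocab(sense()['tcp_pos']),sense()['joints'].round(1))"
```

```text
time_s: 27.9
tcp_pos: [0.4485, 0.1747, 0.044]
ee_rot: [[-0.987, -0.129, 0.094], [-0.128, 0.992, 0.017], [-0.096, 0.005, -0.995]]
wrist_force: [-0.1, -0.5, -0.4]
gripper_width: 0.004
tcp [0.4485 0.1747 0.044 ] F [-0.07 -0.55 -0.4 ] M [-0.09  0.19 -0.01] w 0.004 t 27.9 
shift units [ 0.338 -0.087 -0.366] turn units [-0.019 -0.054 -0.009]
[-0.18945152  0.00776518] [  42.5   18.8  -38.7    6.3  -28.  -130.6]
```

```bash
python3 -m inch '[{"jaw":255,"x":0,"y":-0.13,"z":-0.25,"ax":0,"ay":-0.05,"az":0},{"jaw":255,"x":0.1,"y":0,"z":-0.12,"ax":0,"ay":0,"az":0},{"jaw":255,"x":0.15,"y":0.02,"z":0,"ax":0,"ay":0,"az":0},{"jaw":255,"x":0,"y":0,"z":0,"ax":0,"ay":0,"az":0}]'
python3 -c "
from tp import *
go(fromcab(-.15,0,.022),frame(97.34,yt(7.34),-6)); print(tocab(sense()['tcp_pos']),sense()['joints'].round(1))
snap('wrist','w16');snap('scene','s16')"
```

```text
time_s: 28.4
tcp_pos: [0.4674, 0.1713, 0.0238]
ee_rot: [[-0.986, -0.131, 0.108], [-0.129, 0.991, 0.022], [-0.11, 0.007, -0.994]]
wrist_force: [0.0, 0.1, 0.8]
gripper_width: 0.002
tcp [0.4674 0.1713 0.0238] F [0.03 0.06 0.75] M [-0.    0.25 -0.02] w 0.002 t 28.4 
shift units [ 0.355  0.012 -0.03 ] turn units [-0.046  0.023 -0.019]
[-0.17119175  0.00201181] [  40.7   21.9  -38.6    7.5  -24.3 -129.9]
```

View pics/w16.png

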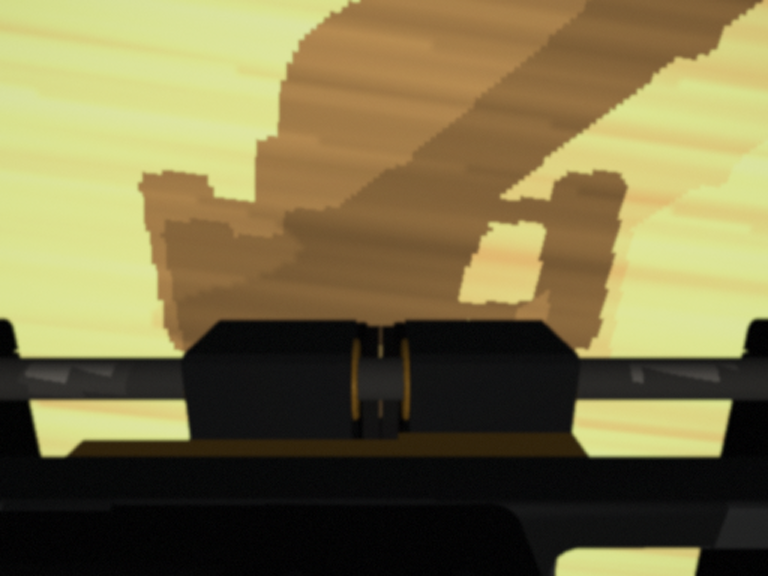

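View pics/s16.png

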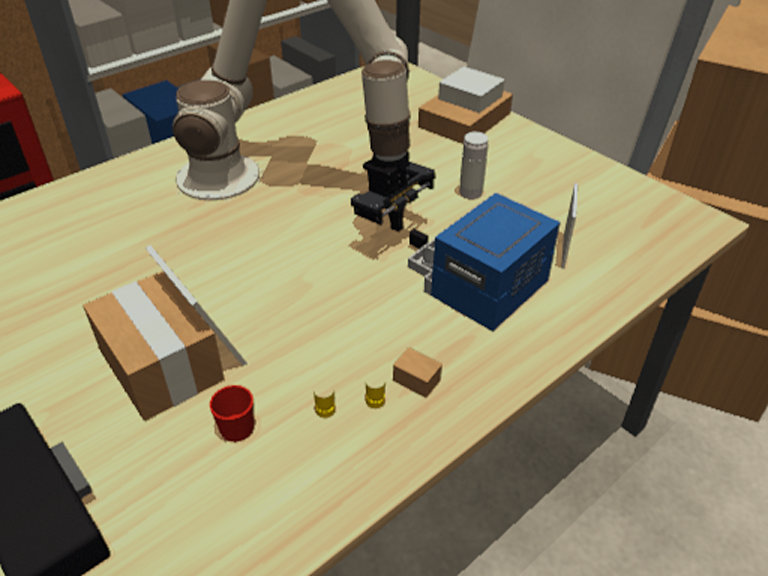

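```bash
python3 -c "
from tp import *
crop('s16','s16c',225,105,325,205,7)
print(proj('scene',[fromcab(-.0515,-.029,.004),fromcab(-.0515,-.029,.059),fromcab(-.1275,0,.044)])*7-np.array([225,105])*7)
"
```

```text
[[435.89993697 510.14633847]
 [441.94625094 413.77456016]
 [349.2709181  340.02676943]]
```

View pics/s16c.png

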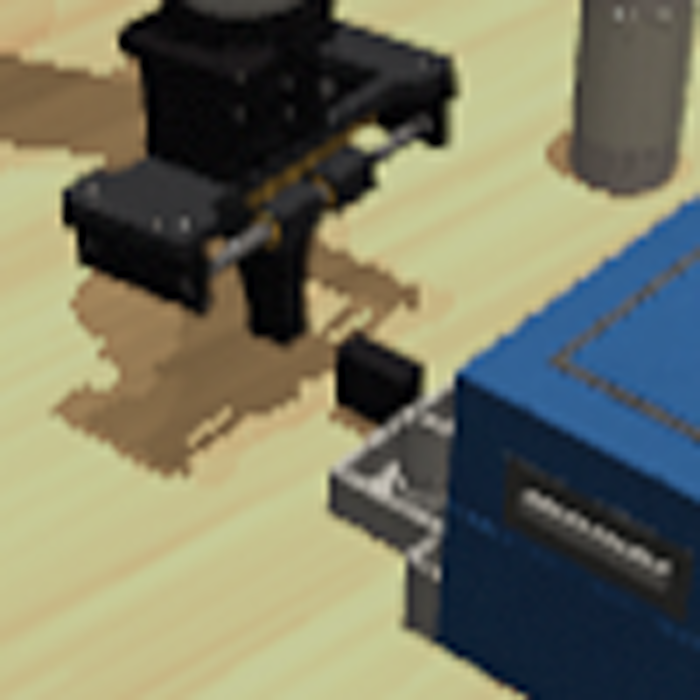

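```bash
python3 -m inch '[{"jaw":255,"x":0.25,"y":0.02,"z":-0.02,"ax":-0.03,"ay":0,"az":0},{"jaw":255,"x":0.25,"y":0.05,"z":0,"ax":0,"ay":0,"az":0},{"jaw":255,"x":0.25,"y":0.05,"z":0,"ax":0,"ay":0,"az":0},{"jaw":255,"x":0.2,"y":0.04,"z":0,"ax":0,"ay":0,"az":0},{"jaw":255,"x":0,"y":0,"z":0,"ax":0,"ay":0,"az":0}]'
python3 -c "
from tp import *
go(fromcab(-.06,0,.022),frame(97.34,yt(7.34),-6)); print(tocab(sense()['tcp_pos']),sense()['joints'].round(1))
snap('top','t17'); crop('t17','t17c',160,140,270,250,6)"
```

```text
time_s: 29.12
tcp_pos: [0.5215, 0.1769, 0.0219]
ee_rot: [[-0.987, -0.129, 0.095], [-0.129, 0.992, 0.007], [-0.095, -0.006, -0.995]]
wrist_force: [0.7, 0.3, 0.1]
gripper_width: 0.0
tcp [0.5215 0.1769 0.0219] F [0.68 0.26 0.05] M [-0.03  0.18  0.06] w 0.0 t 29.12 
shift units [0.94  0.111 0.002] turn units [ 0.039 -0.05  -0.006]
[-0.11675975  0.00062473] [  37.3   26.1  -30.     6.1  -29.4 -125. ]
```

View pics/t17c.png

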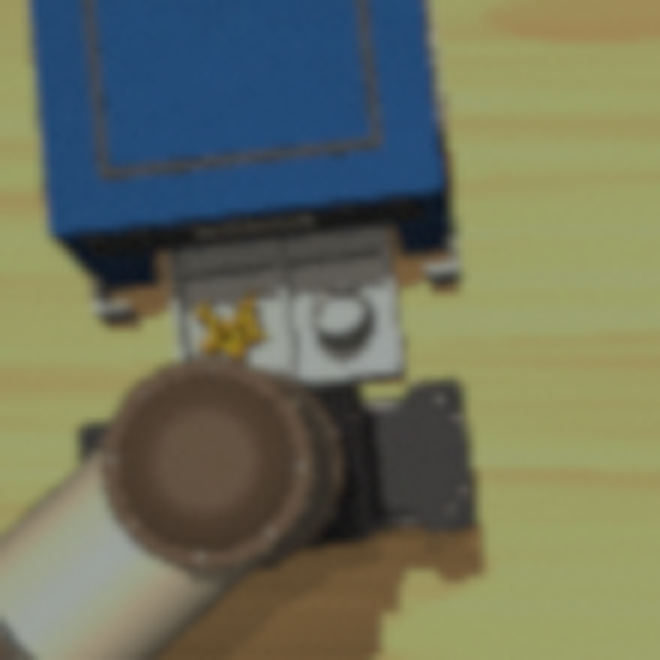

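```bash
python3 -c "
from tp import *
t=lambda u,v:F.px((160,140),6,u,v)
for u,v in((402,377),(175,290),(392,290)): print(tocab(ray('top',*t(u,v),.025)))"; python3 -m inch '[{"jaw":255,"x":0.2,"y":0.03,"z":0,"ax":0.02,"ay":-0.02,"az":0},{"jaw":255,"x":0.2,"y":0.04,"z":0,"ax":0,"ay":0,"az":0},{"jaw":255,"x":0.2,"y":0.035,"z":0,"ax":0,"ay":0,"az":0},{"jaw":255,"x":0.1,"y":0.02,"z":0,"ax":0,"ay":0,"az":0},{"jaw":255,"x":0,"y":0,"z":0,"ax":0,"ay":0,"az":0}]'
python3 -c "
from tp import *
go(fromcab(-.048,0,.022),frame(97.34,yt(7.34),-6)); print(tocab(sense()['tcp_pos']),sense()['joints'].round(1))
snap('top','t18'); crop('t18','t18c',160,140,270,250,6);snap('scene','s18');crop('s18','s18c',225,105,325,205,7)"
```

```text
[-0.06885336 -0.05958239]
[-0.00674535  0.05661997]
[-0.02101005 -0.05944769]
time_s: 29.8
tcp_pos: [0.553, 0.1779, 0.0202]
ee_rot: [[-0.989, -0.126, 0.075], [-0.127, 0.992, -0.004], [-0.074, -0.014, -0.997]]
wrist_force: [-1.1, -0.2, 0.8]
gripper_width: 0.004
tcp [0.553  0.1779 0.0202] F [-1.11 -0.2   0.78] M [ 0.03  0.35 -0.01] w 0.004 t 29.8 
shift units [0.613 0.12  0.03 ] turn units [ 0.1   -0.166  0.011]
[-0.08536731 -0.00242826] [  35.2   28.9  -24.3    4.8  -33.6 -121.9]
```

View pics/t18c.png

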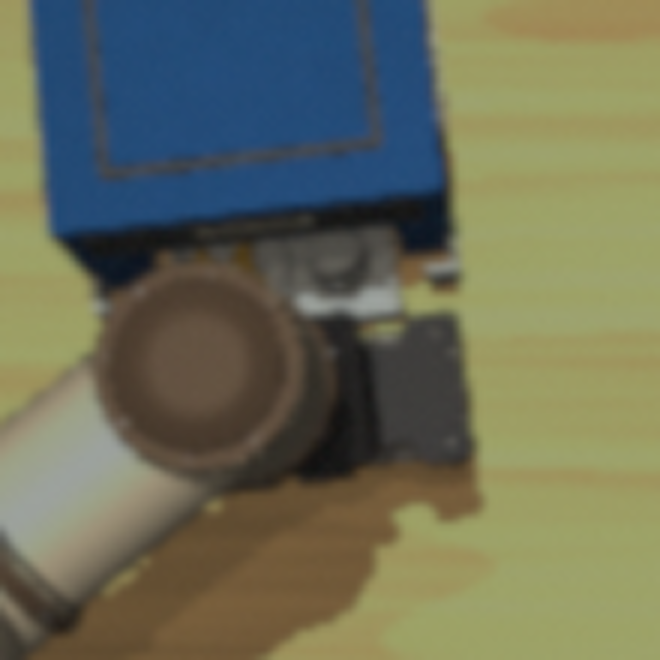

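View pics/s18c.png

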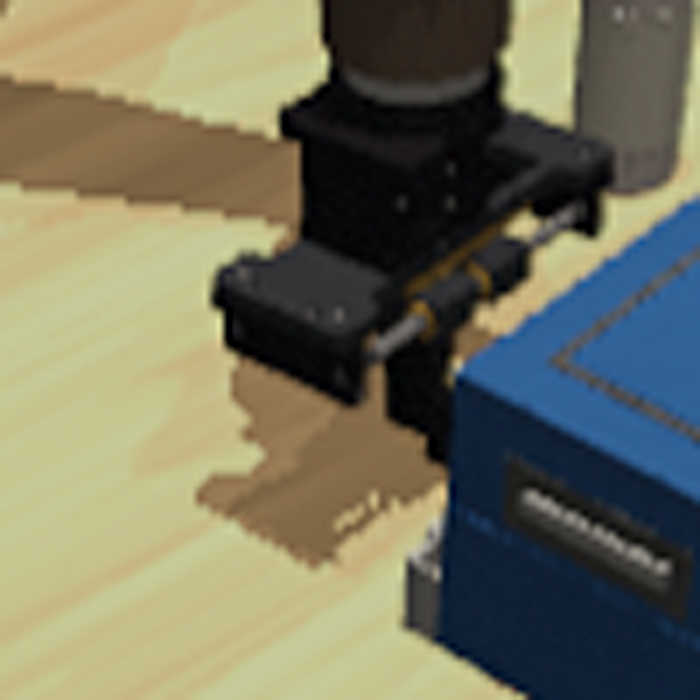

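```bash
python3 -m inch '[{"jaw":255,"x":0.1,"y":0.06,"z":0.02,"ax":0.08,"ay":-0.2,"az":0},{"jaw":255,"x":0.15,"y":0.05,"z":0.01,"ax":0.04,"ay":-0.1,"az":0},{"jaw":255,"x":0.15,"y":0.03,"z":0,"ax":0,"ay":-0.05,"az":0},{"jaw":255,"x":0.08,"y":0.01,"z":0,"ax":0,"ay":0,"az":0},{"jaw":255,"x":0,"y":0,"z":0,"ax":0,"ay":0,"az":0}]'
python3 -c "
from tp import *
go(fromcab(-.0465,0,.022),frame(97.34,yt(7.34),-6)); print(tocab(sense()['tcp_pos']),sense()['joints'].round(1))
snap('top','t19'); crop('t19','t19c',160,140,270,250,6)"
```

```text
time_s: 30.52
tcp_pos: [0.5736, 0.182, 0.0194]
ee_rot: [[-0.985, -0.123, 0.12], [-0.123, 0.992, 0.006], [-0.12, -0.009, -0.993]]
wrist_force: [-0.6, 0.2, 0.7]
gripper_width: 0.006
tcp [0.5736 0.182  0.0194] F [-0.62  0.2   0.68] M [-0.1   0.49 -0.01] w 0.006 t 30.52 
shift units [0.295 0.054 0.043] turn units [0.039 0.092 0.027]
[-0.06444517 -0.00093637] [  34.8   29.5  -24.3    7.2  -30.6 -123.7]
```

View pics/t19c.png

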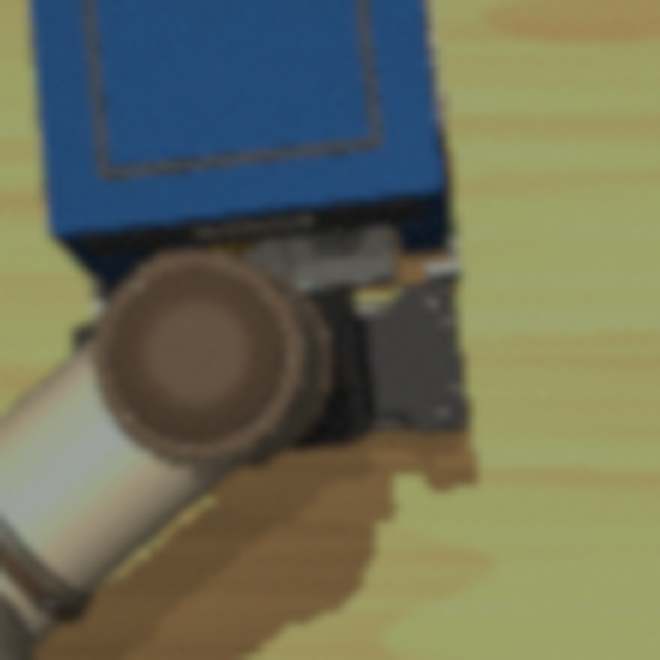

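```bash
python3 -m inch '[{"jaw":255,"x":0.1,"y":0.03,"z":0.03,"ax":0,"ay":0,"az":0},{"jaw":255,"x":0.1,"y":0.02,"z":0.01,"ax":0,"ay":0,"az":0},{"jaw":255,"x":0.05,"y":0.01,"z":0,"ax":0,"ay":0,"az":0},{"jaw":255,"x":0,"y":0,"z":0,"ax":0,"ay":0,"az":0}]'
python3 -c "
from tp import *
go(fromcab(-.0465,0,.022),frame(97.34,yt(7.34),-6)); print(tocab(sense()['tcp_pos']))
snap('top','t20'); crop('t20','t20c',160,140,270,250,6)"
```

```text
time_s: 31.08
tcp_pos: [0.5861, 0.1839, 0.0202]
ee_rot: [[-0.986, -0.122, 0.112], [-0.122, 0.993, 0.001], [-0.111, -0.012, -0.994]]
wrist_force: [-4.8, -0.8, 1.3]
gripper_width: 0.006
tcp [0.5861 0.1839 0.0202] F [-4.82 -0.76  1.33] M [-0.    1.49  0.06] w 0.006 t 31.07 
shift units [0.087 0.023 0.03 ] turn units [0.065 0.046 0.036]
[-0.05182745 -0.00070826]
```

View pics/t20c.png

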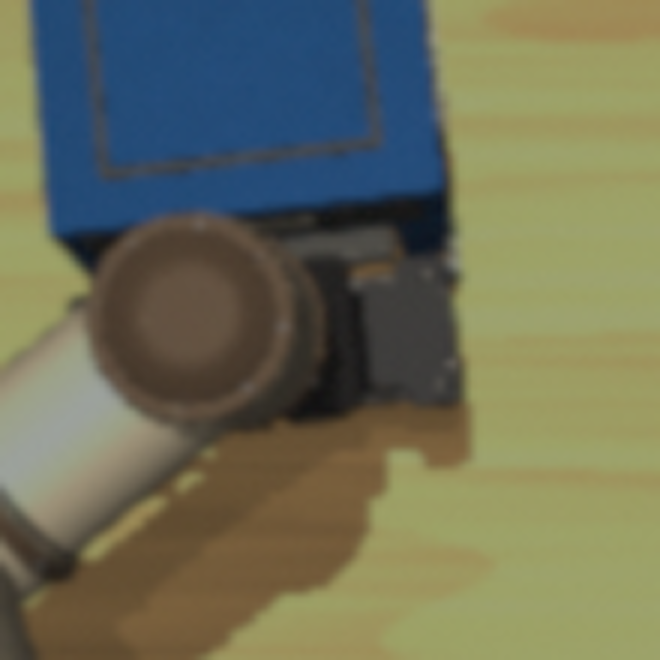

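```bash
python3 -c "
from tp import *
t=lambda u,v:F.px((160,140),6,u,v)
for v in (248,255,262): print(tocab(ray('top',*t(398,v),.025)))
print([(proj('top',fromcab(x,-.06,.025))-np.array([160,140]))*6+2.5 for x in(-.01,0)])
"; python3 -m inch '[{"jaw":255,"x":0.06,"y":0.015,"z":0.02,"ax":0,"ay":0,"az":0},{"jaw":255,"x":0.05,"y":0.01,"z":0,"ax":0,"ay":0,"az":0},{"jaw":255,"x":0,"y":0,"z":0,"ax":0,"ay":0,"az":0}]'
python3 -c "
from tp import *
go(fromcab(-.0465,0,.022),frame(97.34,yt(7.34),-6)); print(tocab(sense()['tcp_pos']))"
```

```text
[ 0.00158708 -0.06519306]
[-0.00225453 -0.0647695 ]
[-0.00609227 -0.06434636]
[array([390.79037569, 270.00208107]), array([388.77216753, 251.99920526])]
time_s: 31.5
tcp_pos: [0.5914, 0.1849, 0.0208]
ee_rot: [[-0.987, -0.121, 0.108], [-0.122, 0.993, -0.0], [-0.107, -0.014, -0.994]]
wrist_force: [-5.5, -0.1, 2.1]
gripper_width: 0.007
tcp [0.5914 0.1849 0.0208] F [-5.5  -0.07  2.05] M [0.03 1.84 0.01] w 0.007 t 31.5 
shift units [-0.002  0.006  0.02 ] turn units [0.076 0.023 0.04 ]
[-0.04645359 -0.00035399]
```

```bash
python3 -m inch '[{"jaw":255,"x":0.04,"y":0.005,"z":0.01,"ax":0,"ay":0,"az":0},{"jaw":255,"x":0,"y":0,"z":0,"ax":0,"ay":0,"az":0}]'
python3 -c "
from tp import *
go(fromcab(-.0465,0,.022),frame(97.34,yt(7.34),-6)); print(tocab(sense()['tcp_pos']))
snap('top','t21'); crop('t21','t21c',190,160,250,220,10);snap('scene','s21');crop('s21','s21c',225,105,325,205,7)"
```

```text
time_s: 31.75
tcp_pos: [0.5913, 0.1849, 0.0209]
ee_rot: [[-0.987, -0.12, 0.102], [-0.121, 0.993, -0.003], [-0.101, -0.015, -0.995]]
wrist_force: [-4.1, -0.4, 1.4]
gripper_width: 0.002
tcp [0.5913 0.1849 0.0209] F [-4.08 -0.43  1.39] M [-0.13  1.31 -0.02] w 0.002 t 31.75 
shift units [0.    0.005 0.019] turn units [ 0.087 -0.008  0.043]
[-0.04656348 -0.00032328]
```

View pics/t21c.png

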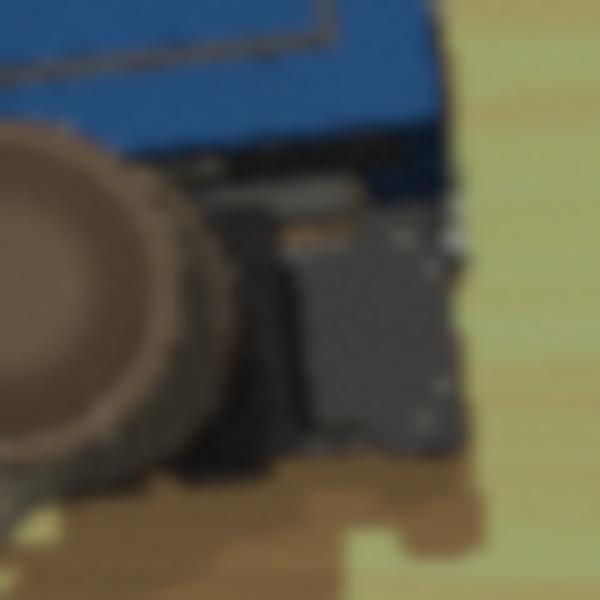

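View pics/s21c.png

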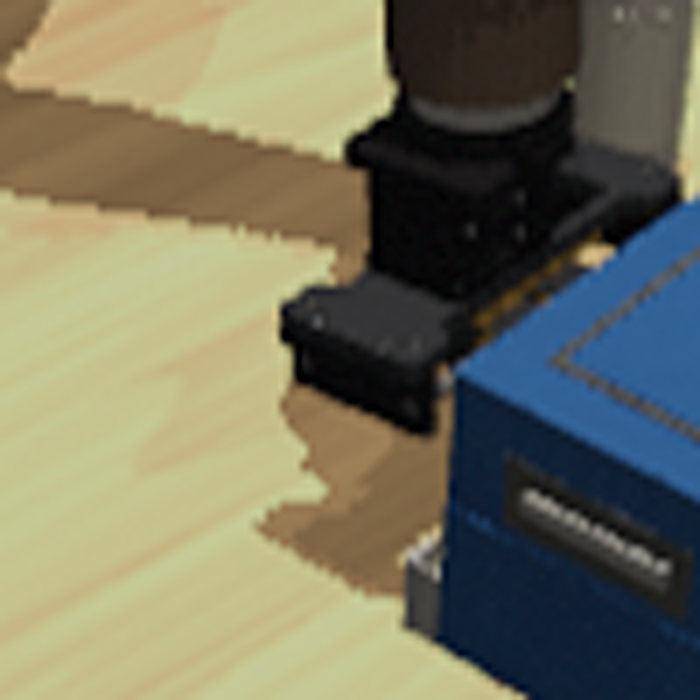

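```bash
python3 -m inch '[{"jaw":255,"x":0.08,"y":0.01,"z":0.01,"ax":0,"ay":-0.02,"az":0},{"jaw":255,"x":0.08,"y":0.01,"z":0,"ax":0,"ay":0,"az":0}]'
python3 -c "
from tp import *
go(fromcab(-.0465,0,.022),frame(97.34,yt(7.34),-6)); print(tocab(sense()['tcp_pos']))"
```

```text
time_s: 32.1
tcp_pos: [0.5918, 0.1844, 0.0205]
ee_rot: [[-0.989, -0.118, 0.088], [-0.119, 0.993, -0.01], [-0.086, -0.02, -0.996]]
wrist_force: [-20.8, 3.6, 13.8]
gripper_width: 0.005
tcp [0.5918 0.1844 0.0205] F [-20.76   3.63  13.84] M [1.2  5.95 0.18] w 0.005 t 32.1 
shift units [-0.008  0.015  0.025] turn units [ 0.128 -0.092  0.057]
[-0.04611998 -0.00093048]
```

The force rises to 21 N with no motion, so the tray is against the back stop. I retreat and look.

```bash
python3 -m inch '[{"jaw":255,"x":-0.2,"y":-0.02,"z":0,"ax":0,"ay":0,"az":0},{"jaw":255,"x":-0.5,"y":-0.06,"z":0,"ax":0.05,"ay":0,"az":0},{"jaw":255,"x":-0.6,"y":-0.1,"z":0.2,"ax":0,"ay":0,"az":0},{"jaw":255,"x":-0.1,"y":-0.4,"z":0.8,"ax":0,"ay":0,"az":0},{"jaw":255,"x":0,"y":-0.8,"z":0.5,"ax":0,"ay":0,"az":0},{"jaw":255,"x":0,"y":-0.9,"z":0.2,"ax":0,"ay":0,"az":0},{"jaw":255,"x":0,"y":-0.9,"z":0,"ax":0,"ay":0,"az":0},{"jaw":255,"x":0,"y":0,"z":0,"ax":0,"ay":0,"az":0}]'
python3 -c "
from tp import *
print(sense()['joints'].round(1))
snap('top','t22'); crop('t22','t22c',155,120,255,210,8);snap('scene','s22');snap('wrist','w22')"
```

```text
time_s: 33.1
tcp_pos: [0.5225, -0.0039, 0.1348]
ee_rot: [[-0.983, -0.128, 0.132], [-0.127, 0.992, 0.015], [-0.133, -0.002, -0.991]]
wrist_force: [0.9, -0.7, -0.0]
gripper_width: 0.005
[  18.3   13.5  -27.4    2.4  -41.6 -102.6]
```

View pics/t22c.png

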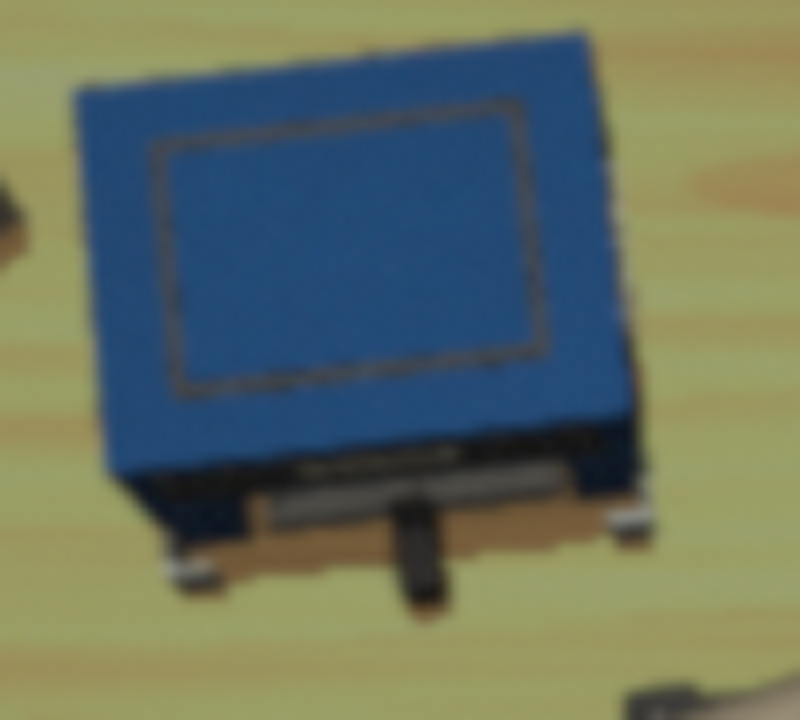

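View pics/s22.png

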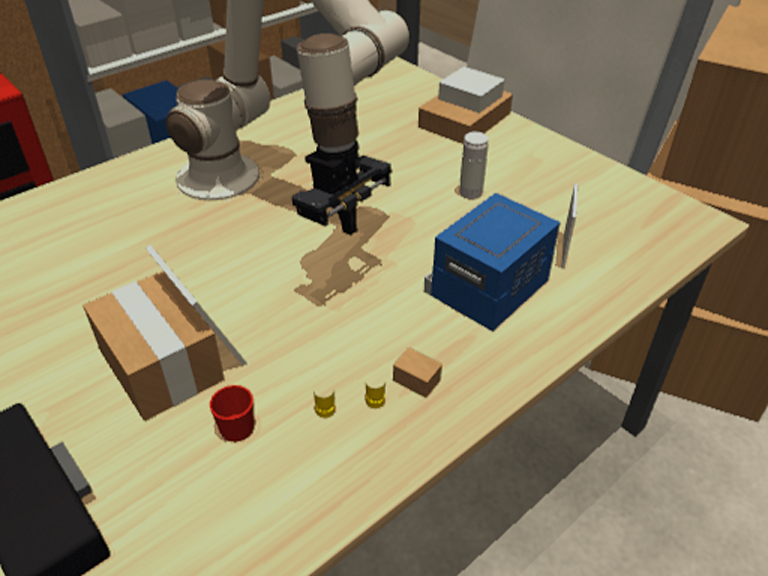

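View pics/w22.png

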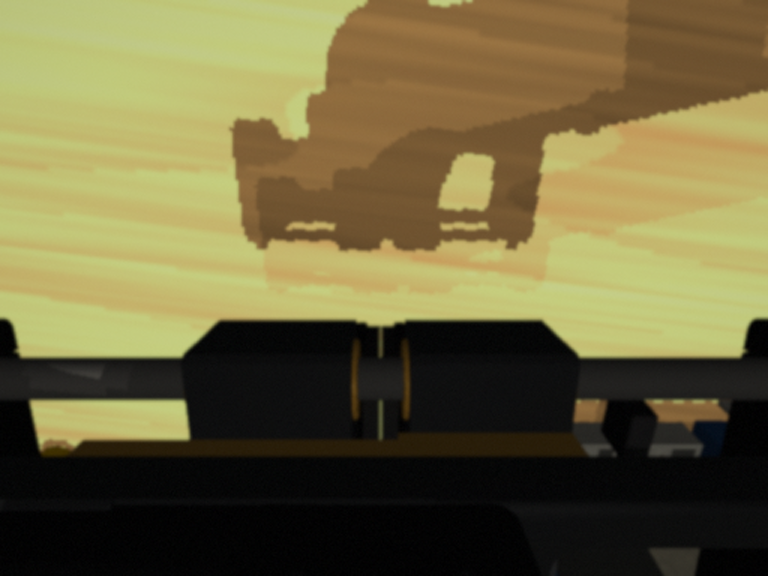

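```bash
python3 -c "
from tp import *
im=cv2.imread('pics/t22c.png')
def L(P,c):
  q=((proj('top',[fromcab(*p) for p in P])-[155,120]+.5)*8).astype(int); cv2.polylines(im,[q],True,c,1)
o=.0715
L([(o-.07,y,z) for y,z in((.06,0),(.06,.025),(-.06,.025),(-.06,0))],(0,255,0))
L([(o-.110,y,z) for y,z in((.009,.010),(.009,.044),(-.009,.044),(-.009,.010))],(0,0,255))
L([(0,y,z) for y,z in((.067,0),(.067,.08),(-.067,.08),(-.067,0))],(0,255,255))
L([(0,y,.15) for y in (.098,-.098)]+[(.15,y,.15) for y in (-.098,.098)],(255,0,255))
cv2.imwrite('pics/t22o.png',im)
"
```

```text
(no output)
```

View pics/t22o.png

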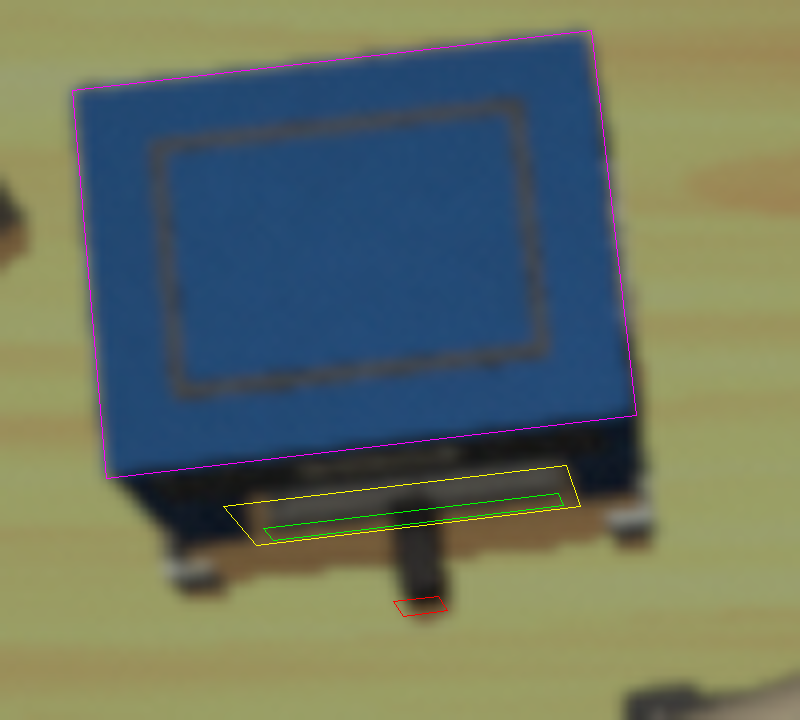

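```bash
python3 -m inch '[{"jaw":0,"x":-0.3,"y":0.5,"z":0,"ax":0,"ay":0,"az":0},{"jaw":0,"x":-0.3,"y":0.6,"z":0,"ax":0,"ay":0,"az":0},{"jaw":0,"x":-0.2,"y":0.6,"z":-0.2,"ax":0.03,"ay":-0.3,"az":0},{"jaw":0,"x":-0.1,"y":0.5,"z":-0.2,"ax":0.03,"ay":-0.3,"az":0},{"jaw":0,"x":0,"y":0,"z":0,"ax":0,"ay":0,"az":0},{"jaw":0,"x":0,"y":0,"z":0,"ax":0,"ay":0,"az":0}]'
python3 -c "
from tp import *
print(sense()['joints'].round(1),tocab(sense()['tcp_pos']))
snap('wrist','w23')
print(proj('wrist',[fromcab(.0375,-.029,.06),fromcab(.0375,-.029,.03),fromcab(.0375,0.029,.02),fromcab(0,0,.08)])*1.5)"
```

```text
time_s: 34.0
tcp_pos: [0.47, 0.1446, 0.1109]
ee_rot: [[-0.959, -0.147, 0.243], [-0.143, 0.989, 0.035], [-0.246, -0.002, -0.969]]
wrist_force: [0.0, 0.9, 0.0]
gripper_width: 0.606
[  40.1   10.   -43.3   17.5  -25.7 -136.8] [-0.17198365 -0.02478784]
[[369.69075215 545.50831069]
 [370.59810595 506.61877865]
 [444.88968743 496.03241148]
 [415.67440592 541.90978389]]
```

View pics/w23.png

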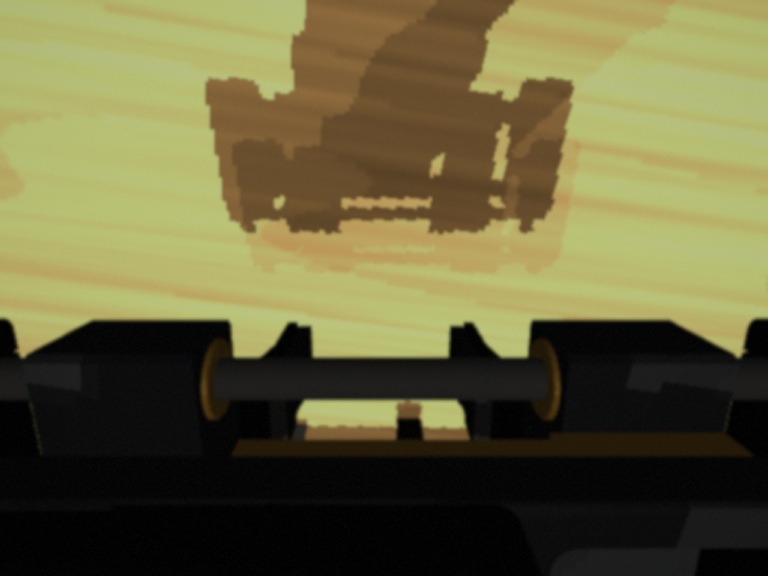

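The gripper blocks the view into the bay. The coupling was last seen upright just before the final 18 mm of gentle pushing. The panel is unchanged and the arm is clear, so I hand in.

```bash
python3 -c "
from h import *
s=sense(); print(s['time_s'],s['wrist_force'],s['joint_velocities'].round(1)); print(finish_job())"
```

```text
34.05 [ 0.55885705 -0.28970331  0.91313539] [-1.2 -0.2  0.2 -0.1 -0.3 -0. ]
the job is handed in; nothing more can be done
None
```

I did all three steps and handed the job in at 34 s. One thing is unconfirmed: I could not see the coupling in its final position inside the bay.

- **Panel:** I lifted it about 110 mm out of the clips and leaned it on the carton's +y face, roughly 18° from upright. It was still leaning there in the last scene picture.
- **Coupling:** it stood upright in the empty pocket after release and was still upright with about 18 mm left to push. After that the cabinet hid it, and the gripper blocked a last wrist-camera look.
- **Tray:** the suggested 33° tilt pushed joints 5 and 6 close to their limits, so I did not grip the pull that way for the last stretch. I dragged the tray halfway into the bay with a nearly upright grip, then pushed the pull home with closed fingers.
- **Home position:** the push force rose to 21 N with no further motion, so the tray is against the back stop. The top view agrees: its front is within a few millimetres of flush, straight and centred in the bay. The pull's end looked 2 to 4 mm deeper than I predicted, still within tolerance.

The can, small box and cup looked unmoved in the last pictures, though I did not measure them. At hand-in the arm was clear of everything.

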